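# Reseat the crumb board in the bread bin and snap its door shut

## Robot

A 6-joint arm with a two-finger parallel gripper is mounted at the origin on the work surface. World frame = base frame: x ahead of the robot, y to its left, z up, the work surface at z = 0. Lengths are in m, angles in degrees, forces in N, time in s.
With the tool pointing down it reaches from about 0.375 to 0.9 m from the base axis. Payload 3.1 kg.
Tool frame: the origin (TCP) lies on the centre line of the jaws, within the pads' length; the fingertips stand 8 mm ahead of it and the grasp point (between the pads) lies 11 mm behind it; z points along the fingers, y is the direction in which the jaws open and shut (so a half turn about z gives the same grasp; the last joint's range is limited). The gripper opens to 87 mm and grips with 3 to 60 N. Pads are 19 mm wide; open, the fingers measure 117 mm over their backs; the gripper's body (75 mm by 190 mm) begins 51 mm behind the grasp point.
Start: joints at [54.345, 30.224, 82.088, -0, 67.689, -10.227], TCP at [0.268, 0.564, 0.208] pointing down, gripper open.
Joint ranges: [-176.69, 176.69], [-43.24, 126.21], [12.49, 139.97], [-82, 262], [0, 151.66], [-163.58, 163.58]. Speed limits (degrees/s): [159.86, 159.86, 180, 180, 180, 180].

## Interface

Orientations are given as a 3x3 rotation matrix whose columns are the frame's x, y, z axes.
In Python, from rig import * gives the robot as it stands. The module is installed in compiled form; this text tells all that it offers.
- The arm moves only by the tool arm_command, never from a script. Its argument "commands" is a list of rows, each an object with "translation": the shift along the tool's x, y, z scaled (see below), a list of three; "dr": the turn, a rotation vector about the tool's x, y, z scaled (see below), a list of three; "jaw": the closure, from 0 (fully open) to 1 (shut). In form: [{"translation": [x, y, z], "dr": [ax, ay, az], "jaw": jaw}, ...]. A call has 1 to 12 rows; each row shifts and turns the commanded pose from where the row before left it, along the tool's axes as they then stand; what a row does not reach is not made up. The controller multiplies each number of a shift by 25 mm and each number of a turn by 6 degrees. A row lasts 1/12 s, in which the tool goes at most 41.7 mm and 7.16 degrees, less where a joint would pass 70% of its speed; a pose out of reach is approached as far as the arm can. A call with a number of a shift or a turn outside -1 to 1 is refused whole. A call with a gripper value outside its range is refused whole. The fingers move at their own pace and stop on an object; the grip force is fixed at half the most. Time passes only in rows, so rows that do not move let the fingers close. It gives the time, the measured TCP pose, the force and the opening at its end, in the units of the state.
- read_state(): the state, without advancing time (a new reading comes with each control period).
- capture(name): name is "side" or "top"; returns (picture, depth): 480x640x3 uint8, red, green, blue; 480x640 float32, m along the optical axis (not along the pixel's ray), 0 where there is no reading.
- camera_model(name): a dict with "intrinsics" (3x3 intrinsics, pixels), "pose" (4x4, takes a point from camera to world coordinates). Camera axes: x right, y down, z forward; pixel columns grow to the right and rows downward; lengths in m; the calibration is good to about 2 mm. A picture is of the moment at which its call begins. camera_model takes no time and is no camera call.
- hand_in(): hands the job in, once; it reports no verdict.
The state is a dict: "time_s": time; "joint_positions": joint angles; "qvel": joint speeds; "tau": joint torques, N m; "position": TCP position; "tcp_rot": TCP orientation; "force": force on the tool from outside, world axes, zero at the start; "moment": the same for the moment, N m; "opening": opening from 0.0 (shut) to 1.0 (fully open).
Only numpy, scipy, OpenCV 4.12 (cv2) and the standard library are available. Lean on these libraries where they do the work, as an engineer would, in place of code of your own. Each camera call takes 0.05 s, during which the arm holds its last target.

## Task

The crumb board in the wooden bread bin has slid forward out of the recess in the bin's floor. Pull the clear door open past its roller catch, push the board back without forcing it until it drops fully into the recess, then swing the door up and press it shut until the catch snaps home. Leave the other things on the table where they are, and let go of everything at the end.

Things in the scene. Friction and masses are not known exactly. Their poses are not given: they have to be found in the camera images.
- bin: Low pale wood bread bin fixed to the table, 246 deep x 188 wide x 118 mm high; a framed clear door closes its sloping front. Origin: on the table under the middle of the door's hinge line (lower front edge). x: level, into the bin, away from the robot; y: along the hinge line, to the robot's left; z up.
- door_hinge (a point): Middle of the door's hinge axis, at the bin's lower front edge, 30 mm above the table. The axis is the bin's y axis.
- door (a joint): Door angle, rad: 0 shut (leaning back 45 degrees from upright), 0.785 upright, 1.48 open at its stop, leaning 40 degrees towards the robot, held by its weight. A sprung roller catch grips in the first 0.12 rad: some 8 N at the pull tab opens it, some 6 N shuts it. Short of the catch the door rests ajar at 0.07 to 0.12; below about 0.04 the catch draws it home.
- door_grip (a point): Grip point of the door's wooden pull tab, which stands up from the middle of the door's top edge in the door's plane: 32 wide (bin's y), 14 mm thick, 135 to 185 mm from the hinge axis; the point is 167 mm from it, mid-tab. Door 166 wide, 140 long, 8 mm thick. Pinched across its width from above, the tab can turn between the fingers as the door swings.
- board_lip (a point): Middle of the near top edge of the crumb board's lip, axes as the bin's. Loose wooden board 120 (x) x 150 x 8 mm, 0.2 to 0.4 kg; lip along its near edge 10 thick, top 16 mm above the underside. Starts on the floor 35 to 41 mm behind the hinge line, far end dipped in the recess. Pushed back, the near end drops 5 mm, then stops within 6 mm. Seated: level, this point 41 mm above the table.
- press: Aluminium lever press with raised arm, 200 x 130 x 450 mm, fixed to the table, to the right; bystander, origin under its base.
- container: Clear plastic container with white lid, 158 x 108 x 72 mm; bystander, origin under its centre.
- bowl: Glass bowl, 150 mm across, 65 mm high; bystander, origin under its centre.
- plates: Two stacked pale orange melamine plates, 170 mm across, 31 mm high together; bystander, origin under their centre.
- spoon: Bamboo spoon, 200 mm long, lying on the table; bystander.
- roof_edge (a point): Middle of the roof's front upper edge, 118 mm above the table, 112 mm behind the hinge line (bin's x). No roof in front of it: with the door open the front of the bin's floor can be reached from above.
- floor_front (a point): Point on the bin's floor, 30 mm above the table, 30 mm behind the hinge line, mid-width. Floor 166 mm wide between side walls. Behind it is a recess in the floor for the crumb board: 5 mm deep, 126 long (bin's x) x 156 mm wide. The recess's near edge lies 56 to 68 mm behind the hinge line; it differs each time and is not measured.

How it is judged (in metres and radians):
On the way, in this order (a step that is already met when the one before it is completed fails the run):
1. the door is pulled open, past the catch, to near its stop (value of joint door above 1.25 rad), for 0.2 s.
2. the crumb board has dropped into the recess, near end and far end (z of board_lip in the frame of bin below 0.043 m and angle between board_lip's own z axis and vertical below 0.025 rad), for 0.2 s.
At the end, for the whole second after the job is handed in: The door is snapped fully shut (within 0.02 rad) and at rest, the crumb board lies level (within 0.025 rad) and down in the recess (top of its lip under 43 mm above the table, at least 50 mm behind the hinge line) (all of step 2 and value of joint door below 0.02 rad and velocity of joint door below 0.05 rad/s and x of board_lip in the frame of bin above 0.05 m); the robot touches nothing.
It fails at once if the board is forced: pushed with more than 35 N (contact force between any of the fingers, the arm and board above 35 N).
It fails at once if a bystander is moved by more than 20 mm (distance of any of container, bowl, plates, spoon from where it was at the start of the episode above 0.02 m).
It also fails if it takes over 64 s, if anything falls off the work surface, if the arm or the gripper's body presses on something with over 40 N, if the wrist force passes 120 N, or if a joint passes its speed limit or range.

## Working session

There is one attempt and no reset: what is moved stays moved. The work goes in short steps, Python scripts to look and compute and a tool call to move; the robot and the scene stay as the last step left them, time stands still between calls to the robot, and variables do not carry over. Pictures are saved under pics/ and viewed, and the job is handed in when it is done.

Besides the shell and the picture viewer there is one more tool, called after "Request:" as name(argument=value, ...), one argument or row to a line, values as JSON. arm_command: Moves the arm, as the interface text tells. Its arguments: {"type":"object","properties":{"commands":{"type":"array"}},"required":["commands"]}

```bash
mkdir -p pics
cat > h.py <<'E'
from rig import *
import numpy as np, cv2
def snap(n,f):
    p,d=capture(n); cv2.imwrite(f'pics/{f}.png',cv2.cvtColor(p,cv2.COLOR_RGB2BGR)); np.save(f'pics/{f}.npy',d); return p,d
def pts(n,d):
    m=camera_model(n);K=np.array(m['intrinsics']);T=np.array(m['pose'])
    v,u=np.mgrid[:d.shape[0],:d.shape[1]]
    c=np.stack([(u-K[0,2])/K[0,0]*d,(v-K[1,2])/K[1,1]*d,d],-1)
    return c@T[:3,:3].T+T[:3,3]
E
python3 - <<'E'
from h import *
np.set_printoptions(precision=4,suppress=True)
for n in('side','top'):
    snap(n,n+'0'); m=camera_model(n); print(n,m['intrinsics'],m['pose'])
print(read_state())
E
```

```text
side [[510.3715   0.     319.0897]
 [  0.     510.3715 239.052 ]
 [  0.       0.       1.    ]] [[ 0.9902 -0.0975  0.1004  0.3759]
 [-0.1387 -0.5882  0.7968 -1.0892]
 [-0.0186 -0.8028 -0.5959  0.9246]
 [ 0.      0.      0.      1.    ]]
top [[517.352    0.     314.2497]
 [  0.     517.352  230.4624]
 [  0.       0.       1.    ]] [[ 0.0161 -0.9975  0.069   0.4225]
 [-0.9995 -0.018  -0.0273  0.018 ]
 [ 0.0284 -0.0686 -0.9972  1.3885]
 [ 0.      0.      0.      1.    ]]
{'time_s': 0.1, 'joint_positions': array([ 54.3444,  30.2749,  82.1495,  -0.0002,  67.6872, -10.228 ]), 'qvel': array([ 0.088 , -0.2575, -0.109 ,  0.0972,  0.0994, -0.008 ]), 'tau': array([ -0.0003, -44.0984, -17.7151,   0.0635,   0.0534,  -0.0001]), 'position': array([0.2679, 0.5639, 0.2069]), 'tcp_rot': array([[-0.9031,  0.4294, -0.0011],
       [ 0.4294,  0.9031, -0.0016],
       [ 0.0003, -0.0019, -1.    ]]), 'force': array([-0.1986, -1.434 , -0.0776]), 'moment': array([-0.009 ,  0.0346, -0.0138]), 'opening': 0.9987122883467177}
```

View pics/side0.png

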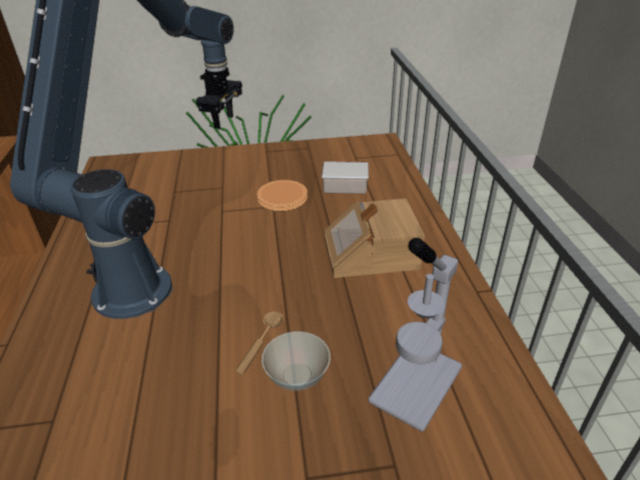

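View pics/top0.png

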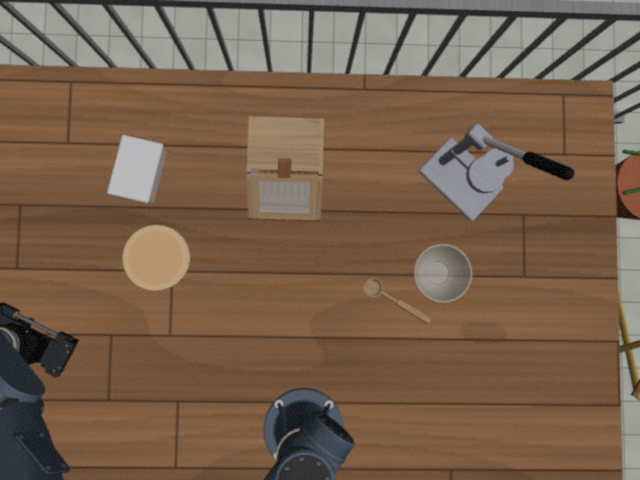

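The top view shows the bin at columns 246–325, rows 117–220, with the pull tab at about (285,168). The side view shows the bin at about (375,235). Next I zoom in and measure.

Run:
```python
from h import *
np.set_printoptions(precision=4,suppress=True)
p=cv2.imread('pics/top0.png');s=cv2.imread('pics/side0.png')
a=cv2.resize(p[105:230,235:335],None,fx=4.5,fy=4.5,interpolation=cv2.INTER_CUBIC)
cv2.imwrite('pics/z_top.png',a)
b=cv2.resize(s[190:285,315:435],None,fx=6,fy=6,interpolation=cv2.INTER_CUBIC)
cv2.imwrite('pics/z_side.png',b)
P=pts('top',np.load('pics/top0.npy'))
for v in (121,140,160,165,168,172,176,180,190,200,213,217,219,221,224): print(v,*[P[v,u] for u in (250,285,320)])
# roof region
Z=P[...,2]
reg=np.zeros(Z.shape,bool);reg[100:240,230:340]=1
roof=(reg&(abs(Z-.118)<.006)).astype(np.uint8)
c=max(cv2.findContours(roof,0,1)[0],key=cv2.contourArea);print(cv2.minAreaRect(c),cv2.boundingRect(c))
r=cv2.boxPoints(cv2.minAreaRect(c));print(r)
```

```text
121 [0.7813 0.1478 0.1161] [0.7828 0.0606 0.1182] [ 0.7851 -0.0268  0.1173]
140 [0.7326 0.1464 0.1185] [0.7353 0.0598 0.1155] [ 0.7369 -0.0275  0.1173]
160 [0.6826 0.1453 0.1174] [0.6737 0.057  0.1697] [ 0.6855 -0.0281  0.122 ]
165 [0.6701 0.145  0.1172] [0.664  0.0571 0.1578] [ 0.6732 -0.0283  0.1204]
168 [0.6617 0.1443 0.122 ] [0.6577 0.0572 0.1528] [ 0.6665 -0.0286  0.1164]
172 [0.6536 0.1451 0.112 ] [0.6492 0.0572 0.1461] [ 0.657  -0.0289  0.1133]
176 [0.6448 0.1456 0.1048] [0.6415 0.0574 0.1341] [ 0.6491 -0.0295  0.1014]
180 [0.6334 0.1445 0.1129] [0.6327 0.0574 0.1275] [ 0.6373 -0.0293  0.1111]
190 [0.6106 0.1454 0.0975] [0.6113 0.0576 0.105 ] [ 0.6139 -0.0301  0.0995]
200 [0.5881 0.1469 0.076 ] [0.5899 0.058  0.0754] [ 0.5914 -0.0313  0.0779]
213 [0.5585 0.1496 0.0399] [0.5593 0.0581 0.0492] [ 0.5616 -0.0331  0.0439]
217 [0.5493 0.1507 0.0262] [0.5496 0.0581 0.0411] [ 0.5521 -0.0337  0.0328]
219 [0.546  0.1528 0.0034] [0.5468 0.0588 0.0145] [ 0.5498 -0.035   0.001 ]
221 [0.5409 0.1529 0.0006] [ 0.5428  0.0592 -0.0017] [ 0.5445 -0.0351 -0.0008]
224 [ 0.533   0.1529 -0.001 ] [ 0.5349  0.0591 -0.0039] [ 0.5366 -0.0353 -0.0028]
((285.2935791015625, 145.1331024169922), (75.70779418945312, 56.17595291137695), 2.009553909301758) (247, 116, 77, 59)
[[246.478  171.8764]
 [248.4479 115.735 ]
 [324.1091 118.3898]
 [322.1393 174.5312]]
```

View pics/z_top.png

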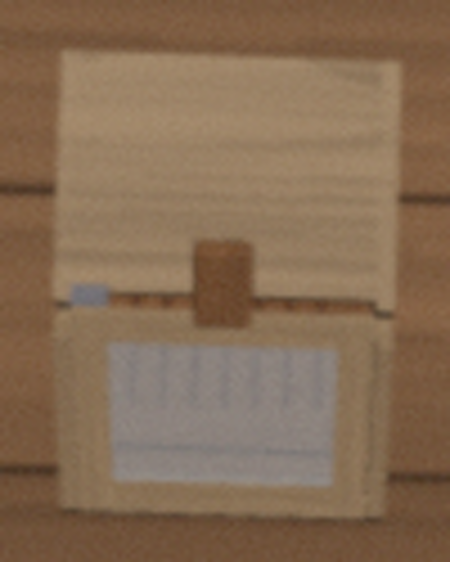

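View pics/z_side.png

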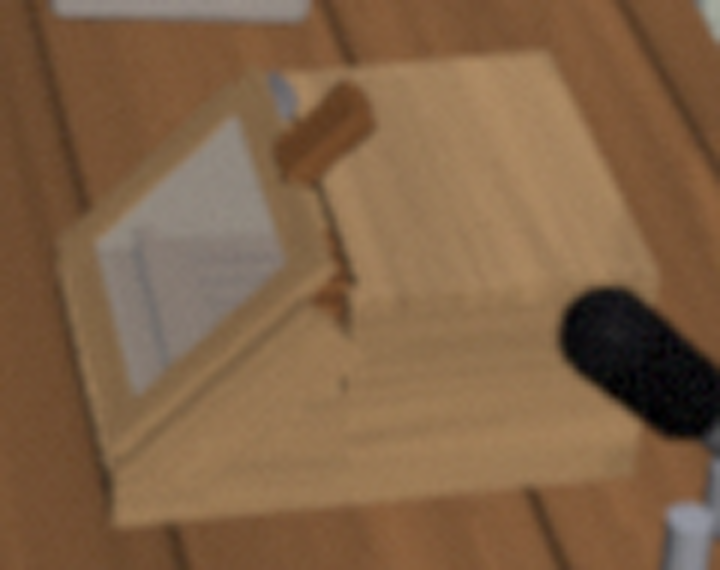

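The top zoom shows the roof quad with the tab at zoom (223,283). The side zoom shows the door shut and the tab standing up at about 45°. I fit the bin frame to the roof points at z=0.118 and the tab's colour mask.

```bash
cat >> h.py <<'E'
def ray(n,uv,z):
    m=camera_model(n);K=np.array(m['intrinsics']);T=np.array(m['pose'])
    d=T[:3,:3]@np.array([(uv[0]-K[0,2])/K[0,0],(uv[1]-K[1,2])/K[1,1],1]);o=T[:3,3]
    return o+d*(z-o[2])/d[2]
E
python3 - <<'E'
from h import *
np.set_printoptions(precision=4,suppress=True)
sc=4.5
# roof back corners & front corners from zoom
for n,q,z in [('backL',(63,50),.118),('backR',(400,61),.118),('rfL',(56,302),.118),('rfR',(390,314),.118),('frontL',(60,510),.03),('frontR',(384,520),.03)]:
    uv=((q[0]+.5)/sc+235-.5,(q[1]+.5)/sc+105-.5);print(n,uv,ray('top',uv,z))
for n,q,z in [('s backL',(545,50),.118),('s backR',(657,275),.118),('s frontR base',(115,525),0),('s backR base',(635,480),0)]:
    uv=((q[0]+.5)/6+315-.5,(q[1]+.5)/6+190-.5);print(n,ray('side',uv,z))
p=cv2.imread('pics/top0.png');hsv=cv2.cvtColor(p,cv2.COLOR_BGR2HSV)
P=pts('top',np.load('pics/top0.npy'))
print(hsv[166,285],hsv[140,285],hsv[190,252])
m=np.zeros(p.shape[:2],np.uint8);m[155:180,275:297]=1
m&=((hsv[...,1]>115)&(P[...,2]>.125)).astype(np.uint8)
ys,xs=np.nonzero(m);print(len(xs),xs.min(),xs.max(),ys.min(),ys.max());Q=P[m>0];print(Q.mean(0),Q.min(0),Q.max(0))
E
```

```text
backL (248.61111111111111, 115.72222222222223) [0.794  0.1514 0.118 ]
backR (323.5, 118.16666666666667) [ 0.7924 -0.0354  0.118 ]
rfL (247.05555555555554, 171.72222222222223) [0.653  0.1518 0.118 ]
rfR (321.27777777777777, 174.38888888888889) [ 0.6502 -0.032   0.118 ]
frontL (247.94444444444446, 217.94444444444446) [0.5463 0.1556 0.03  ]
frontR (319.94444444444446, 220.16666666666669) [ 0.544  -0.0338  0.03  ]
s backL [0.7921 0.1498 0.118 ]
s backR [ 0.7898 -0.0403  0.118 ]
s frontR base [ 0.5472 -0.0339 -0.    ]
s backR base [ 0.7916 -0.0412  0.    ]
[ 13 149 108] [ 15  92 153] [ 15  93 134]
244 277 290 158 177
[0.6564 0.0592 0.1611] [0.4225 0.018  0.1278] [0.6804 0.0746 1.3885]
```

Request:
arm_command(
  commands=[
    {"translation": [0,0,-0.8],"dr": [0,0,-1],"jaw": 0},
    {"translation": [0,0,0],"dr": [0,0,-1],"jaw": 0},
    {"translation": [0,0,0],"dr": [0,0,-1],"jaw": 0},
    {"translation": [0,0,0],"dr": [0,0,-1],"jaw": 0},
    {"translation": [-0.78,-1,0],"dr": [0,0,-0.1],"jaw": 0},
    {"translation": [-0.78,-1,0],"dr": [0,0,0],"jaw": 0},
    {"translation": [-0.78,-1,0],"dr": [0,0,0],"jaw": 0},
    {"translation": [-0.78,-1,0],"dr": [0,0,0],"jaw": 0},
    {"translation": [-0.78,-1,0],"dr": [0,0,0],"jaw": 0},
    {"translation": [-0.78,-1,0],"dr": [0,0,0],"jaw": 0},
    {"translation": [-0.78,-1,0],"dr": [0,0,0],"jaw": 0},
    {"translation": [-0.78,-1,0],"dr": [0,0,0],"jaw": 0},
  ],
)

```text
time_s: 1.1
position: [0.4215, 0.3605, 0.2274]
tcp_rot: [[-1.0, 0.014, -0.001], [0.014, 1.0, -0.0], [0.001, -0.0, -1.0]]
force: [1.0, 0.3, -0.9]
opening: 1.0
```

```bash
cat >> h.py <<'E'
from scipy.spatial.transform import Rotation as Ro
YAW=-0.9; H=np.array([.546,.0605,.030])
def toB(p): return Ro.from_euler('z',-YAW,degrees=True).apply(np.asarray(p)-[H[0],H[1],0])
def toW(p): return Ro.from_euler('z',YAW,degrees=True).apply(p)+[H[0],H[1],0]
def Rt(pitch):  # pitch>0: fingers point forward (+x bin), degrees
    a=np.radians(pitch); z=np.array([np.sin(a),0,-np.cos(a)]); y=np.array([0,1,0.]); x=np.cross(y,z)
    return Ro.from_euler('z',YAW,degrees=True).as_matrix()@np.stack([x,y,z],1)
def go(pB,pitch):
    s=read_state(); R=s['tcp_rot']; p=s['position']
    d=R.T@(toW(pB)-p)*1000/25
    r=Ro.from_matrix(R.T@Rt(pitch)).as_rotvec(degrees=True)/6
    print('units T',d.round(2),'R',r.round(2),'| bin tcp',toB(p).round(4),'F',s['force'].round(1),'op',round(s['opening'],3),'t',round(s['time_s'],2))
E
python3 -c "
from h import *
go([.118,0,.215],0)"
```

```text
units T [ -9.87 -11.94   0.49] R [-0.   -0.01  0.01] | bin tcp [-0.1292  0.298   0.2274] F [ 1.   0.3 -0.9] op 1.0 t 1.1
```

Request:
arm_command(
  commands=[
    {"translation": [-0.82,-1,0],"dr": [0,0,0],"jaw": 0},
    {"translation": [-0.82,-1,0],"dr": [0,0,0],"jaw": 0},
    {"translation": [-0.82,-1,0],"dr": [0,0,0],"jaw": 0},
    {"translation": [-0.82,-1,0],"dr": [0,0,0],"jaw": 0},
    {"translation": [-0.82,-1,0],"dr": [0,0,0],"jaw": 0},
    {"translation": [-0.82,-1,0],"dr": [0,0,0],"jaw": 0},
    {"translation": [-0.82,-1,0],"dr": [0,0,0],"jaw": 0},
    {"translation": [-0.82,-1,0],"dr": [0,0,0],"jaw": 0},
    {"translation": [-0.82,-1,0],"dr": [0,0,0],"jaw": 0},
    {"translation": [-0.82,-1,0],"dr": [0,0,0],"jaw": 0},
    {"translation": [-0.82,-1,0],"dr": [0,0,0],"jaw": 0},
    {"translation": [0,0,0],"dr": [0,0,0],"jaw": 0},
  ],
)

```text
time_s: 2.1
position: [0.6467, 0.0781, 0.2271]
tcp_rot: [[-1.0, 0.019, 0.004], [0.019, 1.0, -0.003], [-0.004, -0.003, -1.0]]
force: [0.8, 0.7, -0.1]
opening: 0.996
```

```bash
python3 -c "
from h import *
go([.118,0,.140],0)"
```

```text
units T [-0.69 -0.76  3.49] R [-0.03  0.03 -0.04] | bin tcp [0.1005 0.0192 0.2271] F [ 0.8  0.7 -0.1] op 0.996 t 2.1
```

Request:
arm_command(
  commands=[
    {"translation": [-0.75,-0.76,0],"dr": [0,0,0],"jaw": 0},
    {"translation": [0,0,0.8],"dr": [0,0,0],"jaw": 0},
    {"translation": [0,0,0.8],"dr": [0,0,0],"jaw": 0},
    {"translation": [0,0,0],"dr": [0,0,0],"jaw": 0},
  ],
)

```text
time_s: 2.43
position: [0.6577, 0.0645, 0.183]
tcp_rot: [[-1.0, 0.015, -0.01], [0.015, 1.0, 0.001], [0.01, 0.001, -1.0]]
force: [-0.8, 1.2, -1.0]
opening: 1.001
```

```bash
python3 -c "
from h import *
p,_=snap('top','a1');s,_=snap('side','s1')
cv2.imwrite('pics/a1z.png',np.hstack([cv2.resize(p[105:230,225:350],(390,390))[...,::-1],cv2.resize(s[150:280,310:440],(390,390))[...,::-1]]))
go([.120,0,.140],0)"
```

```text
units T [-0.25 -0.24  1.87] R [ 0.   -0.03  0.01] | bin tcp [0.1139 0.0061 0.1867] F [ 0.3 -0.5 -0.1] op 1.003 t 2.53
```

View pics/a1z.png

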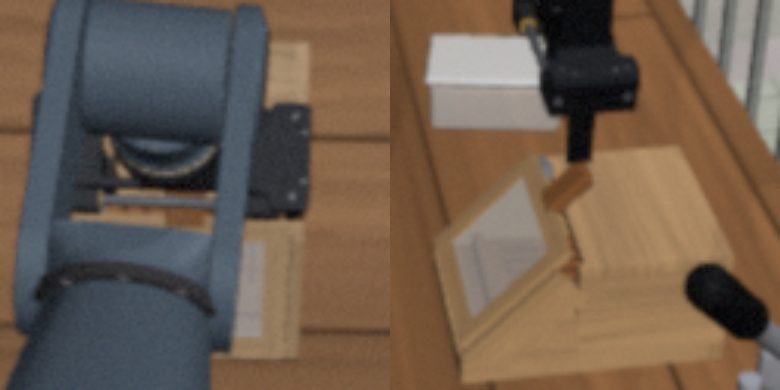

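The side view shows the right finger in front of the tab and above it. I centre the gripper on the tab and go down.

Request:
arm_command(
  commands=[
    {"translation": [-0.25,-0.24,0],"dr": [0,0,0],"jaw": 0},
    {"translation": [0,0,0.6],"dr": [0,0,0],"jaw": 0},
    {"translation": [0,0,0.6],"dr": [0,0,0],"jaw": 0},
    {"translation": [0,0,0.6],"dr": [0,0,0],"jaw": 0},
    {"translation": [0,0,0],"dr": [0,0,0],"jaw": 0},
    {"translation": [0,0,0],"dr": [0,0,0],"jaw": 0},
  ],
)

```text
time_s: 3.03
position: [0.6678, 0.0584, 0.1434]
tcp_rot: [[-1.0, 0.014, 0.001], [0.014, 1.0, -0.0], [-0.001, -0.0, -1.0]]
force: [-0.1, -0.6, 0.7]
opening: 1.0
```

```bash
python3 -c "
from h import *
go([.120,0,.140],0)"
```

```text
units T [0.07 0.01 0.13] R [-0.    0.01  0.01] | bin tcp [ 0.1218 -0.0002  0.1434] F [-0.1 -0.6  0.7] op 1.0 t 3.03
```

Request:
arm_command(
  commands=[
    {"translation": [0,0,0.1],"dr": [0,0,0],"jaw": 0.5},
    {"translation": [0,0,0],"dr": [0,0,0],"jaw": 0.9},
    {"translation": [0,0,0],"dr": [0,0,0],"jaw": 0.9},
    {"translation": [0,0,0],"dr": [0,0,0],"jaw": 0.9},
    {"translation": [0,0,0],"dr": [0,0,0],"jaw": 0.9},
    {"translation": [0,0,0],"dr": [0,0,0],"jaw": 0.9},
  ],
)

```text
time_s: 3.53
position: [0.6675, 0.0584, 0.1407]
tcp_rot: [[-1.0, 0.014, 0.001], [0.014, 1.0, -0.0], [-0.001, -0.0, -1.0]]
force: [0.7, 0.9, -0.0]
opening: 0.631
```

```bash
python3 -c "
from h import *
go([.120,0,.140],0)
# arc plan: grasp radius, from bin tcp; grasp = tcp + .011 up
p=toB(read_state()['position']); g=p+[0,0,.011]
x,z=g[0],g[2]-.03; r=np.hypot(x,z); a0=np.degrees(np.arctan2(x,z)); print('r',r,'a0',a0)
prev=None
for a in list(np.arange(a0,-41,-5))+[-39.5]:
    q=np.array([r*np.sin(np.radians(a)),r*np.cos(np.radians(a))])
    if prev is not None:
        d=(q-prev)/.025; print(round(a,1),'tool x',round(-d[0],2),'tool z',round(-d[1],2))
    prev=q
"
```

```text
units T [0.06 0.01 0.03] R [-0.    0.01  0.01] | bin tcp [ 0.1215 -0.0002  0.1407] F [ 0.7  0.9 -0. ] op 0.631 t 3.53
r 0.171927147215738 a0 44.96041873043914
40.0 tool x 0.44 tool z -0.41
35.0 tool x 0.48 tool z -0.36
30.0 tool x 0.51 tool z -0.32
25.0 tool x 0.53 tool z -0.28
20.0 tool x 0.55 tool z -0.23
15.0 tool x 0.57 tool z -0.18
10.0 tool x 0.59 tool z -0.13
5.0 tool x 0.59 tool z -0.08
-0.0 tool x 0.6 tool z -0.03
-5.0 tool x 0.6 tool z 0.03
-10.0 tool x 0.59 tool z 0.08
-15.0 tool x 0.59 tool z 0.13
-20.0 tool x 0.57 tool z 0.18
-25.0 tool x 0.55 tool z 0.23
-30.0 tool x 0.53 tool z 0.28
-35.0 tool x 0.51 tool z 0.32
-40.0 tool x 0.48 tool z 0.37
-39.5 tool x -0.05 tool z -0.04
```

Request:
arm_command(
  commands=[
    {"translation": [0,0,0],"dr": [0,0,0],"jaw": 1},
    {"translation": [0,0,0],"dr": [0,0,0],"jaw": 1},
    {"translation": [0,0,0],"dr": [0,0,0],"jaw": 1},
    {"translation": [0,0,0],"dr": [0,0,0],"jaw": 1},
    {"translation": [0,0,0],"dr": [0,0,0],"jaw": 1},
    {"translation": [0,0,0],"dr": [0,0,0],"jaw": 1},
    {"translation": [0,0,0],"dr": [0,0,0],"jaw": 1},
  ],
)

```text
time_s: 4.12
position: [0.6673, 0.0591, 0.1402]
tcp_rot: [[-1.0, 0.014, 0.0], [0.014, 1.0, 0.001], [-0.0, 0.001, -1.0]]
force: [0.2, 3.4, -0.3]
opening: 0.359
```

Gripped: the opening of 0.359 is about 31 mm, matching the 32 mm tab. Now I pull it open along the arc.

Request:
arm_command(
  commands=[
    {"translation": [0.22,0,-0.2],"dr": [0,0,0],"jaw": 1},
    {"translation": [0.22,0,-0.21],"dr": [0,0,0],"jaw": 1},
    {"translation": [0.48,0,-0.36],"dr": [0,0,0],"jaw": 1},
    {"translation": [0.51,0,-0.32],"dr": [0,0,0],"jaw": 1},
    {"translation": [0.53,0,-0.28],"dr": [0,0,0],"jaw": 1},
    {"translation": [0.55,0,-0.23],"dr": [0,0,0],"jaw": 1},
    {"translation": [0,0,0],"dr": [0,0,0],"jaw": 1},
  ],
)

```text
time_s: 4.7
position: [0.6019, 0.0598, 0.1807]
tcp_rot: [[-1.0, 0.014, -0.002], [0.014, 1.0, 0.0], [0.002, 0.0, -1.0]]
force: [-1.0, 2.6, -5.1]
opening: 0.356
```

```bash
cat >> h.py <<'E'
def ang():
    s=read_state(); p=toB(s['position']-.011*s['tcp_rot'][:,2]); x,z=p[0],p[2]-.03
    print('r',np.hypot(x,z).round(4),'lean',np.degrees(np.arctan2(x,z)).round(2),'F',s['force'].round(1),'op',round(s['opening'],3))
E
python3 -c "
from h import *
ang()"
```

```text
r 0.1711 lean 19.09 F [-1.   2.6 -5.1] op 0.356
```

Request:
arm_command(
  commands=[
    {"translation": [0.57,0,-0.17],"dr": [0,0,0],"jaw": 1},
    {"translation": [0.59,0,-0.12],"dr": [0,0,0],"jaw": 1},
    {"translation": [0.59,0,-0.08],"dr": [0,0,0],"jaw": 1},
    {"translation": [0.6,0,-0.03],"dr": [0,0,0],"jaw": 1},
    {"translation": [0.6,0,0.03],"dr": [0,0,0],"jaw": 1},
    {"translation": [0.59,0,0.08],"dr": [0,0,0],"jaw": 1},
    {"translation": [0.59,0,0.13],"dr": [0,0,0],"jaw": 1},
    {"translation": [0.57,0,0.18],"dr": [0,0,0],"jaw": 1},
    {"translation": [0.55,0,0.23],"dr": [0,0,0],"jaw": 1},
    {"translation": [0,0,0],"dr": [0,0,0],"jaw": 1},
  ],
)

```text
time_s: 5.53
position: [0.4694, 0.0613, 0.1748]
tcp_rot: [[-1.0, 0.014, -0.005], [0.014, 1.0, -0.001], [0.005, -0.001, -1.0]]
force: [-7.3, 1.8, 16.0]
opening: 0.363
```

```bash
python3 -c "
from h import *
ang()"
```

```text
r 0.1736 lean -26.16 F [-7.3  1.8 16. ] op 0.363
```

Request:
arm_command(
  commands=[
    {"translation": [0.55,0,0.18],"dr": [0,0,0],"jaw": 1},
    {"translation": [0.53,0,0.26],"dr": [0,0,0],"jaw": 1},
    {"translation": [0.35,0,0.22],"dr": [0,0,0],"jaw": 1},
    {"translation": [0,0,0],"dr": [0,0,0],"jaw": 1},
    {"translation": [0,0,0],"dr": [0,0,0],"jaw": 1},
  ],
)

```text
time_s: 5.95
position: [0.438, 0.0616, 0.1576]
tcp_rot: [[-1.0, 0.015, -0.0], [0.015, 1.0, -0.0], [0.0, -0.0, -1.0]]
force: [-0.2, 3.2, 0.4]
opening: 0.359
```

```bash
python3 -c "
from h import *
ang()"
```

```text
r 0.1757 lean -37.93 F [-0.2  3.2  0.4] op 0.359
```

Request:
arm_command(
  commands=[
    {"translation": [0,0,0],"dr": [0,0,0],"jaw": 0},
    {"translation": [0,0,0],"dr": [0,0,0],"jaw": 0},
    {"translation": [0,0,0],"dr": [0,0,0],"jaw": 0},
    {"translation": [0,0,0],"dr": [0,0,0],"jaw": 0},
    {"translation": [0,0,0],"dr": [0,0,0],"jaw": 0},
    {"translation": [0,0,-0.8],"dr": [0,0,0],"jaw": 0},
    {"translation": [0,0,-0.8],"dr": [0,0,0],"jaw": 0},
    {"translation": [0,0,-0.8],"dr": [0,0,0],"jaw": 1},
    {"translation": [0,0,0],"dr": [0,0,0],"jaw": 1},
    {"translation": [0,0,0],"dr": [0,0,0],"jaw": 1},
  ],
)

```text
time_s: 6.78
position: [0.4383, 0.0616, 0.2183]
tcp_rot: [[-1.0, 0.014, 0.003], [0.014, 1.0, -0.0], [-0.003, -0.0, -1.0]]
force: [-0.1, 0.2, -0.1]
opening: 0.74
```

```bash
python3 -c "
from h import *
p,_=snap('top','a2');s,_=snap('side','s2')
cv2.imwrite('pics/a2z.png',np.hstack([cv2.resize(p[105:275,225:350],(390,530),interpolation=2)[...,::-1],cv2.resize(s[180:280,300:380],(410,530),interpolation=2)[...,::-1]]))
go([.02,0,.17],0)"
```

```text
units T [-5.17  0.01  1.87] R [ 0.   -0.01  0.01] | bin tcp [-0.1092 -0.0004  0.2168] F [-0.2  0.  -0.8] op 0.658 t 6.88
```

View pics/a2z.png

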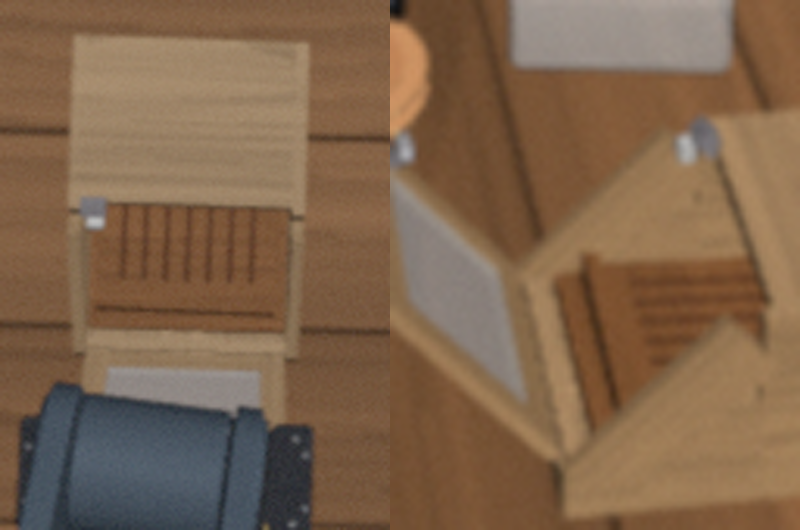

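The door is open. In the top view the board's near edge is at zoom row 329, columns 88–288, with the pale floor strip in front of it. Next I measure it by colour.

```bash
python3 -c "
from h import *
p=cv2.imread('pics/a2.png');h=cv2.cvtColor(p,cv2.COLOR_BGR2HSV)
m=((h[...,1]>118)&(h[...,2]<135)).astype(np.uint8);m[:170]=0;m[220:]=0;m[:,:252]=0;m[:,319:]=0
for u in (256,262,270,280,285,295,305,312):
    c=np.nonzero(m[:,u])[0]; print(u,c.min(),c.max(),h[205:216,u,1],toB(ray('top',(u,c.max()+.5),.046)).round(4))
for v in (198,204,208):
    c=np.nonzero(m[v])[0];print(v,c.min(),c.max(),toB(ray('top',(c.min()-.5,v),.04)).round(4),toB(ray('top',(c.max()+.5,v),.04)).round(4))
"
```

```text
256 179 209 [134 135 150 144 129 105  90  88  89  84  91] [0.0202 0.0735 0.046 ]
262 171 209 [131 129 135 138 134 109  90  85  89  87  90] [0.0207 0.058  0.046 ]
270 171 210 [135 135 142 127 133 121  87  87  85  84  83] [0.0188 0.0371 0.046 ]
280 172 209 [138 145 135 144 144 116  97  86  84  84  88] [0.0224 0.0112 0.046 ]
285 171 210 [145 142 136 144 134 119  93  90  84  90  86] [ 0.0202 -0.0019  0.046 ]
295 172 210 [144 138 142 141 138 139  96  87  87  88  89] [ 0.0211 -0.0279  0.046 ]
305 172 210 [161 141 134 151 131 136 108  97  83  89  89] [ 0.022  -0.0539  0.046 ]
312 172 210 [143 140 137 136 131 142 114  92  90  84  87] [ 0.0226 -0.0722  0.046 ]
198 254 315 [0.0508 0.0818 0.04  ] [ 0.0566 -0.0804  0.04  ]
204 253 316 [0.0349 0.0837 0.04  ] [ 0.0408 -0.0836  0.04  ]
208 253 315 [0.0244 0.0833 0.04  ] [ 0.0302 -0.0813  0.04  ]
```

The brown edge comes out at bin x=0.021, but the lip must lie at 35–41 mm, and the region measures 163 mm wide. So that region is the brown floor (166 mm wide). The dark line at zoom row ~310, ~150 mm wide, must be the lip's near face, so I check that.

```bash
python3 -c "
from h import *
p=cv2.imread('pics/a2.png');g=p.sum(2)/3
for u in (260,266,272,280,290,300,308):
    v=198+np.argmin(g[198:209,u]);print(u,v,toB(ray('top',(u,v-.5),.046)).round(4),toB(ray('top',(u,v+.5),.03)).round(4))
r=g[202:208,248:322].min(0);print(r.astype(int))
P=pts('top',np.load('pics/a2.npy'));print([toB(P[v,285]).round(3).tolist() for v in range(196,218,2)])
"
```

```text
260 203 [0.0388 0.0639 0.046 ] [0.0381 0.065  0.03  ]
266 204 [0.0368 0.0482 0.046 ] [0.036  0.0492 0.03  ]
272 204 [0.0373 0.0326 0.046 ] [0.0366 0.0334 0.03  ]
280 204 [0.0381 0.0118 0.046 ] [0.0373 0.0124 0.03  ]
290 205 [ 0.0364 -0.0143  0.046 ] [ 0.0356 -0.0141  0.03  ]
300 205 [ 0.0373 -0.0404  0.046 ] [ 0.0365 -0.0404  0.03  ]
308 205 [ 0.038  -0.0612  0.046 ] [ 0.0373 -0.0615  0.03  ]
[105 107 106 103  92  87  83  74  64  60  59  64  65  64  64  63  57  62
  66  63  63  59  55  62  59  68  60  60  62  64  60  68  62  59  61  59
  67  68  67  68  61  60  64  65  63  63  61  60  66  67  61  60  61  62
  63  65  65  61  60  65  63  70  67  62  71  81  84  84  86  94 106 109
 101  90]
[[0.059, -0.0, 0.043], [0.053, -0.001, 0.044], [0.048, -0.001, 0.042], [0.043, -0.001, 0.041], [0.037, -0.001, 0.044], [0.034, -0.001, 0.032], [0.028, -0.001, 0.037], [0.023, -0.001, 0.035], [0.019, -0.001, 0.021], [0.013, -0.002, 0.025], [0.008, -0.002, 0.027]]
```

```bash
python3 -c "
from h import *
go([.015,0,.20],15)"
```

```text
units T [-4.97  0.01  0.67] R [ 0.   -2.51  0.01] | bin tcp [-0.1092 -0.0004  0.2168] F [-0.2  0.  -0.8] op 0.658 t 6.88
```

Request:
arm_command(
  commands=[
    {"translation": [-0.7,0,0],"dr": [0,0,0],"jaw": 1},
    {"translation": [-0.7,0,0],"dr": [0,0,0],"jaw": 1},
    {"translation": [-0.7,0,0],"dr": [0,0,0],"jaw": 1},
    {"translation": [-0.7,0,0],"dr": [0,0,0],"jaw": 1},
    {"translation": [-0.7,0,0],"dr": [0,0,0],"jaw": 1},
    {"translation": [-0.7,0,0],"dr": [0,0,0],"jaw": 1},
    {"translation": [-0.7,0,0],"dr": [0,0,0],"jaw": 1},
    {"translation": [0,0,0.6],"dr": [0,-0.8,0],"jaw": 1},
    {"translation": [0,0,0],"dr": [0,-0.8,0],"jaw": 1},
    {"translation": [0,0,0],"dr": [0,-0.9,0],"jaw": 1},
    {"translation": [0,0,0],"dr": [0,0,0],"jaw": 1},
    {"translation": [0,0,0],"dr": [0,0,0],"jaw": 1},
  ],
)

```text
time_s: 7.88
position: [0.5579, 0.0602, 0.201]
tcp_rot: [[-0.967, 0.015, 0.253], [0.014, 1.0, -0.003], [-0.253, 0.0, -0.967]]
force: [0.4, -0.1, 0.3]
opening: 0.005
```

```bash
python3 -c "
from h import *
go([.015,0,.10],15)"
```

```text
units T [0.9  0.   3.94] R [ 0.01 -0.05  0.01] | bin tcp [ 1.19e-02 -1.00e-04  2.01e-01] F [ 0.4 -0.1  0.3] op 0.005 t 7.88
```

Request:
arm_command(
  commands=[
    {"translation": [0.15,0,0.66],"dr": [0,0,0],"jaw": 1},
    {"translation": [0.15,0,0.66],"dr": [0,0,0],"jaw": 1},
    {"translation": [0.15,0,0.66],"dr": [0,0,0],"jaw": 1},
    {"translation": [0.15,0,0.66],"dr": [0,0,0],"jaw": 1},
    {"translation": [0.15,0,0.66],"dr": [0,0,0],"jaw": 1},
    {"translation": [0.15,0,0.64],"dr": [0,0,0],"jaw": 1},
    {"translation": [0,0,0],"dr": [0,0,0],"jaw": 1},
    {"translation": [0,0,0],"dr": [0,0,0],"jaw": 1},
  ],
)

```text
time_s: 8.55
position: [0.565, 0.0598, 0.1007]
tcp_rot: [[-0.966, 0.015, 0.257], [0.014, 1.0, -0.004], [-0.257, 0.0, -0.966]]
force: [0.2, -0.2, -0.1]
opening: 0.003
```

```bash
python3 -c "
from h import *
go([.015,0,.050],15)"
```

```text
units T [0.68 0.02 1.92] R [ 0.   -0.02  0.01] | bin tcp [ 0.019  -0.0004  0.1007] F [ 0.2 -0.2 -0.1] op 0.003 t 8.55
```

Request:
arm_command(
  commands=[
    {"translation": [0.22,0,0.5],"dr": [0,0,0],"jaw": 1},
    {"translation": [0.22,0,0.5],"dr": [0,0,0],"jaw": 1},
    {"translation": [0.24,0,0.5],"dr": [0,0,0],"jaw": 1},
    {"translation": [0,0,0.42],"dr": [0,0,0],"jaw": 1},
    {"translation": [0,0,0],"dr": [0,0,0],"jaw": 1},
    {"translation": [0,0,0],"dr": [0,0,0],"jaw": 1},
  ],
)

```text
time_s: 9.05
position: [0.5611, 0.0599, 0.0512]
tcp_rot: [[-0.965, 0.014, 0.26], [0.014, 1.0, -0.004], [-0.26, -0.0, -0.966]]
force: [-0.7, 0.6, 0.5]
opening: 0.005
```

```bash
python3 -c "
from h import *
p,_=snap('top','a3');s,_=snap('side','s3')
cv2.imwrite('pics/a3z.png',np.hstack([cv2.resize(p[105:275,225:350],(390,530),interpolation=2)[...,::-1],cv2.resize(s[180:280,300:380],(410,530),interpolation=2)[...,::-1]]))
go([.020,0,.042],15)"
```

```text
units T [-0.09  0.01  0.43] R [0.   0.02 0.01] | bin tcp [ 0.0151 -0.0004  0.0517] F [-0.1 -0.9 -0.3] op 0.005 t 9.15
```

View pics/a3z.png

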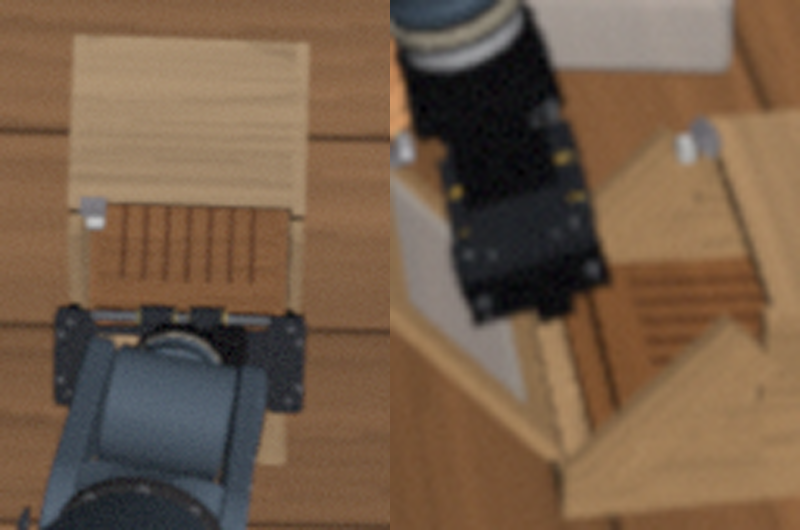

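The gripper is between the door and the lip with clear space on both sides. The lip's dark line is still visible at side-zoom (610,370). I lower to z≈0.043, then push slowly.

Request:
arm_command(
  commands=[
    {"translation": [0.05,0,0.2],"dr": [0,0,0],"jaw": 1},
    {"translation": [0.05,0,0.15],"dr": [0,0,0],"jaw": 1},
    {"translation": [0,0,0],"dr": [0,0,0],"jaw": 1},
    {"translation": [0,0,0],"dr": [0,0,0],"jaw": 1},
  ],
)

```text
time_s: 9.48
position: [0.5594, 0.06, 0.0415]
tcp_rot: [[-0.966, 0.014, 0.258], [0.014, 1.0, -0.004], [-0.258, 0.0, -0.966]]
force: [0.6, -0.5, 0.1]
opening: 0.004
```

```bash
python3 -c "
from h import *
go([.025,0,.0425],15)"
```

```text
units T [-0.46  0.01  0.08] R [ 0.   -0.01  0.01] | bin tcp [ 0.0134 -0.0003  0.0415] F [ 0.6 -0.5  0.1] op 0.004 t 9.48
```

Request:
arm_command(
  commands=[
    {"translation": [-0.09,0,0.0],"dr": [0,0,0],"jaw": 1},
    {"translation": [-0.08,0,0.02],"dr": [0,0,0],"jaw": 1},
    {"translation": [-0.08,0,0.02],"dr": [0,0,0],"jaw": 1},
    {"translation": [-0.08,0,0.02],"dr": [0,0,0],"jaw": 1},
    {"translation": [-0.08,0,0.02],"dr": [0,0,0],"jaw": 1},
    {"translation": [-0.08,0,0.02],"dr": [0,0,0],"jaw": 1},
    {"translation": [-0.08,0,0.02],"dr": [0,0,0],"jaw": 1},
    {"translation": [-0.08,0,0.02],"dr": [0,0,0],"jaw": 1},
    {"translation": [-0.08,0,0.02],"dr": [0,0,0],"jaw": 1},
    {"translation": [0,0,0],"dr": [0,0,0],"jaw": 1},
  ],
)

```text
time_s: 10.32
position: [0.579, 0.0596, 0.0427]
tcp_rot: [[-0.966, 0.014, 0.26], [0.014, 1.0, -0.004], [-0.26, -0.0, -0.966]]
force: [-0.7, -0.9, -0.3]
opening: 0.005
```

```bash
python3 -c "
from h import *
go([.040,0,.0425],15)"
```

```text
units T [-0.27  0.01  0.08] R [0.   0.01 0.01] | bin tcp [ 0.033  -0.0004  0.0427] F [-0.7 -0.9 -0.3] op 0.005 t 10.32
```

Request:
arm_command(
  commands=[
    {"translation": [-0.08,0,0.02],"dr": [0,0,0],"jaw": 1},
    {"translation": [-0.08,0,0.02],"dr": [0,0,0],"jaw": 1},
    {"translation": [-0.08,0,0.02],"dr": [0,0,0],"jaw": 1},
    {"translation": [-0.08,0,0.02],"dr": [0,0,0],"jaw": 1},
    {"translation": [-0.08,0,0.02],"dr": [0,0,0],"jaw": 1},
    {"translation": [-0.08,0,0.02],"dr": [0,0,0],"jaw": 1},
    {"translation": [0,0,0],"dr": [0,0,0],"jaw": 1},
  ],
)

```text
time_s: 10.9
position: [0.5914, 0.0595, 0.0429]
tcp_rot: [[-0.966, 0.014, 0.26], [0.014, 1.0, -0.004], [-0.26, -0.0, -0.966]]
force: [1.0, 0.8, 0.2]
opening: 0.002
```

```bash
cat > look.py <<'E'
import sys
from h import *
n=sys.argv[1]
p,_=snap('top','a'+n);s,_=snap('side','s'+n)
cv2.imwrite(f'pics/a{n}z.png',np.hstack([cv2.resize(p[105:275,225:350],(390,530),interpolation=2)[...,::-1],cv2.resize(s[180:280,300:380],(410,530),interpolation=2)[...,::-1]]))
go([.05,0,.0425],15)
E
python3 look.py 4
```

```text
units T [-0.2   0.01  0.06] R [ 0.   -0.    0.01] | bin tcp [ 0.0447 -0.0003  0.0427] F [-0.8  0.1  0.1] op 0.002 t 11.0
```

View pics/a4z.png

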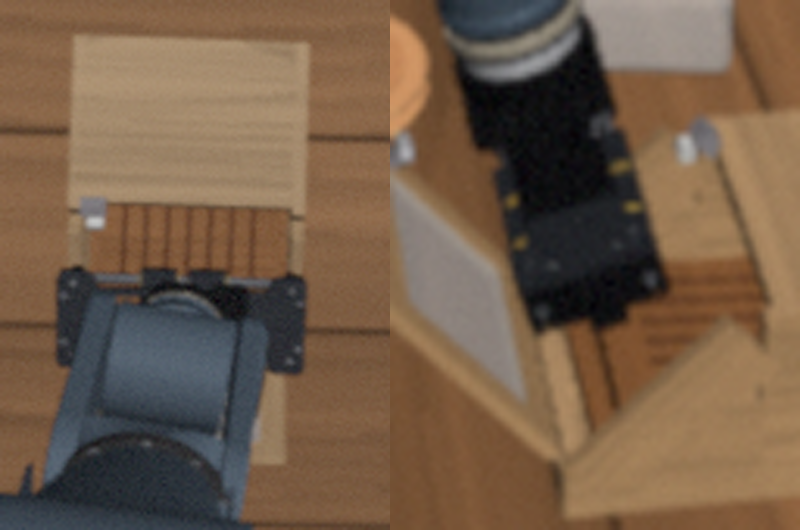

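```bash
python3 -c "
from h import *
f=lambda n:cv2.resize(cv2.imread(f'pics/s{n}.png')[215:275,330:385],None,fx=7,fy=9,interpolation=2)
cv2.imwrite('pics/cmp.png',np.hstack([f(2),f(4)]))"
```

```text
(no output)
```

View pics/cmp.png

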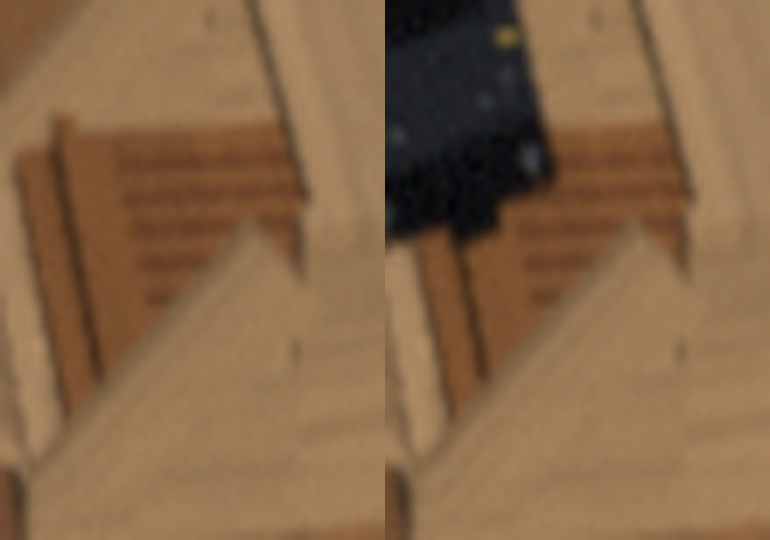

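```bash
python3 -c "
from h import *
for uv in [(342.9,241),(346,238),(339,240)]:
  for z in (.03,.04,.05,.06,.07): print(uv,z,toB(ray('side',uv,z)).round(4))
# lip line points in side image
for q in [(62,120),(100,375),(85,290)]:
  uv=(330+q[0]/7,215+q[1]/9);print('line',toB(ray('side',uv,.046)).round(4),toB(ray('side',uv,.030)).round(4))
print('floor front edge',toB(ray('side',(330+18/7,215+155/9),.03)),toB(ray('side',(330+65/7,215+415/9),.03)))
"
```

```text
(342.9, 241) 0.03 [0.0476 0.0264 0.03  ]
(342.9, 241) 0.04 [0.0453 0.0133 0.04  ]
(342.9, 241) 0.05 [0.0431 0.0001 0.05  ]
(342.9, 241) 0.06 [ 0.0409 -0.0131  0.06  ]
(342.9, 241) 0.07 [ 0.0386 -0.0263  0.07  ]
(346, 238) 0.03 [0.0589 0.0396 0.03  ]
(346, 238) 0.04 [0.0566 0.0263 0.04  ]
(346, 238) 0.05 [0.0542 0.013  0.05  ]
(346, 238) 0.06 [ 0.0519 -0.0003  0.06  ]
(346, 238) 0.07 [ 0.0495 -0.0136  0.07  ]
(339, 240) 0.03 [0.037 0.033 0.03 ]
(339, 240) 0.04 [0.0349 0.0197 0.04  ]
(339, 240) 0.05 [0.0328 0.0065 0.05  ]
(339, 240) 0.06 [ 0.0307 -0.0068  0.06  ]
(339, 240) 0.07 [ 0.0286 -0.02    0.07  ]
line [0.0422 0.0691 0.046 ] [0.0457 0.0913 0.03  ]
line [ 0.0362 -0.0664  0.046 ] [ 0.0396 -0.0466  0.03  ]
line [ 0.0372 -0.0233  0.046 ] [ 0.0406 -0.0027  0.03  ]
floor front edge [0.02403395 0.07428027 0.03      ] [ 0.02271031 -0.06406711  0.03      ]
```

```bash
python3 -c "
from h import *
np.set_printoptions(precision=3,suppress=True)
P=pts('side',np.load('pics/s4.npy'));p=cv2.imread('pics/s4.png')
for v in range(232,247):
  print(v,[ (int(p[v,u].sum()/3),*toB(P[v,u]).round(3)) for u in (338,340,342,344,346)])
P=pts('side',np.load('pics/s1.npy'));p=cv2.imread('pics/s1.png')
for v in range(196,208,2):
  print(v,[ (int(p[v,u].sum()/3),*toB(P[v,u]).round(3)) for u in (371,373,375)])
"
```

```text
232 [(14, np.float64(0.013), np.float64(-0.099), np.float64(0.156)), (19, np.float64(0.019), np.float64(-0.094), np.float64(0.152)), (17, np.float64(0.024), np.float64(-0.095), np.float64(0.152)), (16, np.float64(0.03), np.float64(-0.092), np.float64(0.149)), (12, np.float64(0.036), np.float64(-0.091), np.float64(0.147))]
233 [(19, np.float64(0.014), np.float64(-0.093), np.float64(0.148)), (16, np.float64(0.019), np.float64(-0.093), np.float64(0.148)), (6, np.float64(0.025), np.float64(-0.092), np.float64(0.146)), (17, np.float64(0.031), np.float64(-0.088), np.float64(0.143)), (17, np.float64(0.036), np.float64(-0.09), np.float64(0.143))]
234 [(18, np.float64(0.015), np.float64(-0.089), np.float64(0.142)), (16, np.float64(0.02), np.float64(-0.087), np.float64(0.14)), (17, np.float64(0.025), np.float64(-0.092), np.float64(0.143)), (17, np.float64(0.031), np.float64(-0.089), np.float64(0.14)), (12, np.float64(0.036), np.float64(-0.088), np.float64(0.139))]
235 [(21, np.float64(0.015), np.float64(-0.086), np.float64(0.137)), (11, np.float64(0.02), np.float64(-0.089), np.float64(0.138)),
[... 4216 characters left out ...]
(0.114), np.float64(-0.044), np.float64(0.208)), (14, np.float64(0.12), np.float64(-0.043), np.float64(0.207))]
202 [(14, np.float64(0.108), np.float64(-0.048), np.float64(0.206)), (16, np.float64(0.113), np.float64(-0.048), np.float64(0.205)), (23, np.float64(0.118), np.float64(-0.052), np.float64(0.207))]
204 [(50, np.float64(0.109), np.float64(-0.043), np.float64(0.196)), (58, np.float64(0.114), np.float64(-0.045), np.float64(0.197)), (83, np.float64(0.119), np.float64(-0.047), np.float64(0.197))]
206 [(68, np.float64(0.122), np.float64(0.009), np.float64(0.155)), (75, np.float64(0.125), np.float64(-0.004), np.float64(0.164)), (82, np.float64(0.132), np.float64(0.002), np.float64(0.159))]
```

The side depth shows the fingertips' lower edge at bin z≈0.054–0.060 and x≈0.032–0.051. That is about 21 mm further back along the tool axis than stated, so the fingers passed over the lip without touching it. The board hasn't moved (dark line unchanged in both pictures). I back off and lower by the observed difference.

Request:
arm_command(
  commands=[
    {"translation": [0.47,0,-0.12],"dr": [0,0,0],"jaw": 1},
    {"translation": [0.47,0,-0.12],"dr": [0,0,0],"jaw": 1},
    {"translation": [0,0,0],"dr": [0,0,0],"jaw": 1},
    {"translation": [0.09,0,0.3],"dr": [0,0,0],"jaw": 1},
    {"translation": [0.09,0,0.3],"dr": [0,0,0],"jaw": 1},
    {"translation": [0,0,0],"dr": [0,0,0],"jaw": 1},
    {"translation": [0,0,0],"dr": [0,0,0],"jaw": 1},
  ],
)

```text
time_s: 11.58
position: [0.5662, 0.0598, 0.0259]
tcp_rot: [[-0.966, 0.015, 0.258], [0.014, 1.0, -0.004], [-0.258, 0.0, -0.966]]
force: [-0.1, -0.4, 0.6]
opening: 0.005
```

```bash
python3 look.py 5; python3 -c "
from h import *
np.set_printoptions(precision=3,suppress=True)
P=pts('side',np.load('pics/s5.npy'));p=cv2.imread('pics/s5.png')
for v in range(238,256):
  print(v,[ (int(p[v,u].sum()/3),toB(P[v,u]).round(3).tolist()) for u in (330,332,334,336,338,340)])
"
```

```text
units T [-1.31  0.01 -0.31] R [0.   0.   0.01] | bin tcp [ 0.0204 -0.0003  0.0265] F [-0.2 -0.6  0. ] op 0.003 t 11.68
238 [(19, [-0.007, -0.094, 0.135]), (12, [-0.002, -0.096, 0.136]), (16, [0.004, -0.094, 0.134]), (14, [0.009, -0.093, 0.132]), (18, [0.015, -0.089, 0.129]), (47, [0.021, -0.086, 0.126])]
239 [(18, [-0.007, -0.093, 0.131]), (6, [-0.001, -0.091, 0.129]), (11, [0.004, -0.091, 0.128]), (10, [0.01, -0.088, 0.126]), (13, [0.016, -0.083, 0.121]), (30, [0.02, -0.09, 0.126])]
240 [(13, [-0.007, -0.097, 0.131]), (9, [-0.001, -0.089, 0.124]), (8, [0.004, -0.088, 0.123]), (16, [0.01, -0.088, 0.122]), (12, [0.015, -0.087, 0.12]), (14, [0.021, -0.087, 0.12])]
241 [(17, [-0.006, -0.084, 0.118]), (11, [-0.001, -0.089, 0.121]), (16, [0.004, -0.088, 0.12]), (11, [0.01, -0.09, 0.12]), (18, [0.015, -0.088, 0.119]), (17, [0.02, -0.088, 0.118])]
242 [(15, [-0.006, -0.086, 0.116]), (16, [-0.001, -0.088, 0.117]), (18, [0.005, -0.088, 0.116]), (14, [0.01, -0.087, 0.115]), (31, [0.015, -0.089, 0.116]), (31, [0.02, -0.088, 0.114])]
243 [(13, [-0.007, -0.09, 0.116]), (13, [-0.001, -0.087, 0.112
[... 1635 characters left out ...]
 -0.011, 0.023]), (133, [0.015, -0.013, 0.023]), (102, [0.023, 0.0, 0.012]), (79, [0.026, -0.021, 0.028]), (84, [0.031, -0.021, 0.028])]
253 [(103, [0.001, -0.036, 0.039]), (131, [0.009, -0.015, 0.022]), (136, [0.015, -0.016, 0.022]), (115, [0.022, -0.009, 0.016]), (80, [0.026, -0.022, 0.026]), (84, [0.031, -0.025, 0.027])]
254 [(102, [0.001, -0.036, 0.036]), (132, [0.009, -0.019, 0.021]), (136, [0.014, -0.022, 0.023]), (117, [0.021, -0.012, 0.015]), (74, [0.025, -0.028, 0.027]), (83, [0.03, -0.028, 0.026])]
255 [(100, [0.0, -0.039, 0.035]), (130, [0.007, -0.029, 0.026]), (131, [0.013, -0.029, 0.025]), (118, [0.021, -0.014, 0.013]), (70, [0.024, -0.034, 0.028]), (83, [0.029, -0.034, 0.027])]
```

View pics/a5z.png

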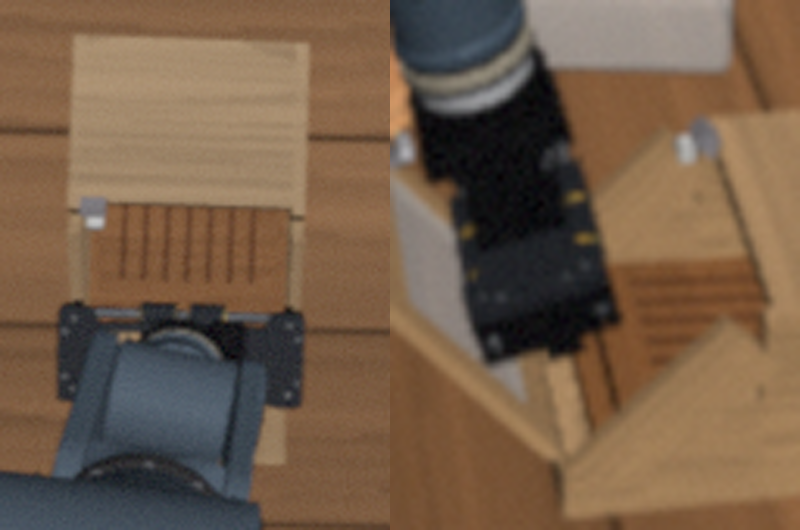

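Request:
arm_command(
  commands=[
    {"translation": [0.04,0,0.14],"dr": [0,0,0],"jaw": 1},
    {"translation": [0.04,0,0.14],"dr": [0,0,0],"jaw": 1},
    {"translation": [0,0,0],"dr": [0,0,0],"jaw": 1},
    {"translation": [0,0,0],"dr": [0,0,0],"jaw": 1},
  ],
)

```text
time_s: 12.02
position: [0.5656, 0.0599, 0.0192]
tcp_rot: [[-0.966, 0.014, 0.258], [0.014, 1.0, -0.004], [-0.258, 0.0, -0.966]]
force: [0.3, -1.1, -0.5]
opening: 0.007
```

```bash
python3 -c "
from h import *
go([.025,0,.018],15)"
```

```text
units T [-0.19  0.01  0.1 ] R [ 0.   -0.01  0.01] | bin tcp [ 0.0197 -0.0003  0.0192] F [ 0.3 -1.1 -0.5] op 0.007 t 12.02
```

Request:
arm_command(
  commands=[
    {"translation": [0.02,0,0.06],"dr": [0,0,0],"jaw": 1},
    {"translation": [0,0,0],"dr": [0,0,0],"jaw": 1},
    {"translation": [0,0,0],"dr": [0,0,0],"jaw": 1},
  ],
)

```text
time_s: 12.27
position: [0.5658, 0.0599, 0.0179]
tcp_rot: [[-0.966, 0.014, 0.259], [0.014, 1.0, -0.004], [-0.259, -0.0, -0.966]]
force: [0.2, -0.4, -0.7]
opening: 0.006
```

Request:
arm_command(
  commands=[
    {"translation": [0.02,0,0.06],"dr": [0,0,0],"jaw": 1},
    {"translation": [0,0,0],"dr": [0,0,0],"jaw": 1},
    {"translation": [0,0,0],"dr": [0,0,0],"jaw": 1},
  ],
)

```text
time_s: 12.52
position: [0.5656, 0.0599, 0.0163]
tcp_rot: [[-0.966, 0.014, 0.259], [0.014, 1.0, -0.004], [-0.259, 0.0, -0.966]]
force: [-0.7, 0.1, -0.1]
opening: 0.005
```

Request:
arm_command(
  commands=[
    {"translation": [0.02,0,0.06],"dr": [0,0,0],"jaw": 1},
    {"translation": [0,0,0],"dr": [0,0,0],"jaw": 1},
    {"translation": [0,0,0],"dr": [0,0,0],"jaw": 1},
  ],
)

```text
time_s: 12.77
position: [0.5657, 0.0598, 0.0148]
tcp_rot: [[-0.966, 0.014, 0.259], [0.014, 1.0, -0.004], [-0.259, -0.0, -0.966]]
force: [-0.5, -0.1, 0.1]
opening: 0.006
```

Request:
arm_command(
  commands=[
    {"translation": [-0.08,0,0.02],"dr": [0,0,0],"jaw": 1},
    {"translation": [-0.08,0,0.02],"dr": [0,0,0],"jaw": 1},
    {"translation": [-0.08,0,0.02],"dr": [0,0,0],"jaw": 1},
    {"translation": [-0.08,0,0.02],"dr": [0,0,0],"jaw": 1},
    {"translation": [-0.08,0,0.02],"dr": [0,0,0],"jaw": 1},
    {"translation": [-0.08,0,0.02],"dr": [0,0,0],"jaw": 1},
    {"translation": [0,0,0],"dr": [0,0,0],"jaw": 1},
  ],
)

```text
time_s: 13.35
position: [0.5685, 0.0601, 0.0143]
tcp_rot: [[-0.97, 0.013, 0.242], [0.013, 1.0, -0.002], [-0.242, 0.001, -0.97]]
force: [-17.7, -6.4, 20.2]
opening: 0.005
```

Request:
arm_command(
  commands=[
    {"translation": [-0.08,0,0.02],"dr": [0,0,0],"jaw": 1},
    {"translation": [-0.08,0,0.02],"dr": [0,0,0],"jaw": 1},
    {"translation": [-0.08,0,0.02],"dr": [0,0,0],"jaw": 1},
    {"translation": [0,0,0],"dr": [0,0,0],"jaw": 1},
  ],
)

```text
time_s: 13.68
position: [0.5685, 0.0602, 0.0141]
tcp_rot: [[-0.973, 0.013, 0.231], [0.013, 1.0, -0.001], [-0.231, 0.002, -0.973]]
force: [-28.9, -9.5, 33.0]
opening: 0.004
```

```bash
python3 look.py 6
```

```text
units T [-1.33 -0.   -0.85] R [ 0.02 -0.27  0.02] | bin tcp [0.0225 0.0001 0.0141] F [-28.4  -8.9  33. ] op 0.001 t 13.78
```

View pics/a6z.png

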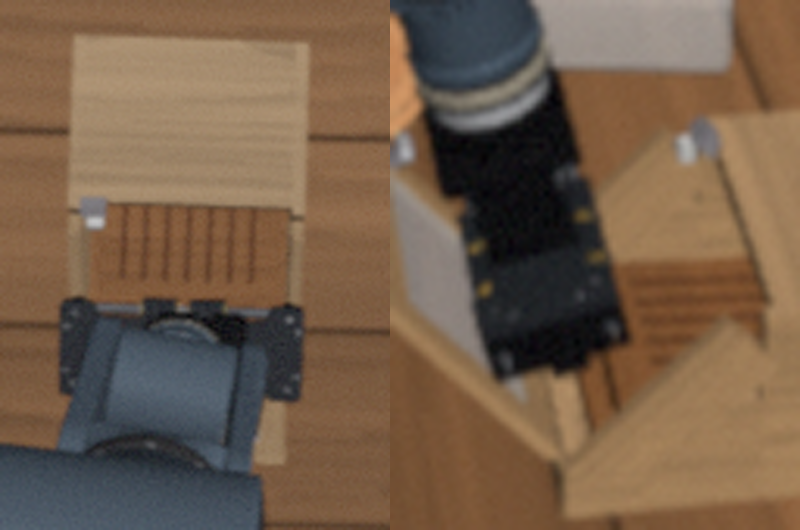

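Forces of −29 N in x and +33 N in z show the fingers jammed against the floor's front step: the brown floor begins at x≈0.022, and the pale strip in front of it is lower. I back off and raise straight away.

Request:
arm_command(
  commands=[
    {"translation": [0.3,0,-0.08],"dr": [0,0,0],"jaw": 1},
    {"translation": [0.3,0,-0.3],"dr": [0,0,0],"jaw": 1},
    {"translation": [0,0,0],"dr": [0,0,0],"jaw": 1},
    {"translation": [0,0,0],"dr": [0,0,0],"jaw": 1},
  ],
)

```text
time_s: 14.12
position: [0.5683, 0.0598, 0.0209]
tcp_rot: [[-0.965, 0.015, 0.261], [0.014, 1.0, -0.004], [-0.261, -0.0, -0.965]]
force: [0.4, 0.5, -0.3]
opening: 0.004
```

```bash
python3 -c "
from h import *
go([.025,0,.025],15)
for f,n in (('a2','top'),('s2','side')):
  P=pts(n,np.load(f'pics/{f}.npy')).reshape(-1,3); B=np.array([toB(q) for q in P[(abs(P[:,0]-.58)<.08)&(abs(P[:,1]-.06)<.09)&(P[:,2]<.2)]])
  B=B[abs(B[:,1])<.06]
  for a in np.arange(-.03,.1,.006):
    k=B[(B[:,0]>=a)&(B[:,0]<a+.006)&(B[:,2]<.07)]; print(n,a.round(3),len(k),np.median(k[:,2]).round(4) if len(k) else '')
"
```

```text
units T [-0.15  0.01 -0.13] R [0.   0.02 0.01] | bin tcp [ 0.0223 -0.0004  0.0209] F [ 0.4  0.5 -0.3] op 0.004 t 14.12
top -0.03 83 0.0658
top -0.024 96 0.0602
top -0.018 100 0.0526
top -0.012 96 0.0482
top -0.006 100 0.0417
top -0.0 81 0.0227
top 0.006 103 0.026
top 0.012 91 0.0235
top 0.018 119 0.0208
top 0.024 108 0.0305
top 0.03 107 0.0297
top 0.036 136 0.0466
top 0.042 91 0.0476
top 0.048 99 0.039
top 0.054 103 0.0392
top 0.06 100 0.0389
top 0.066 104 0.0381
top 0.072 98 0.0385
top 0.078 103 0.0374
top 0.084 104 0.0372
top 0.09 103 0.037
top 0.096 100 0.0367
side -0.03 73 0.0627
side -0.024 63 0.0556
side -0.018 63 0.0495
side -0.012 60 0.0463
side -0.006 50 0.0389
side -0.0 30 0.0331
side 0.006 62 0.0234
side 0.012 38 0.0228
side 0.018 73 0.0169
side 0.024 53 0.0278
side 0.03 47 0.0274
side 0.036 85 0.0416
side 0.042 49 0.0445
side 0.048 30 0.037
side 0.054 44 0.0363
side 0.06 40 0.0361
side 0.066 37 0.0356
side 0.072 29 0.0358
side 0.078 32 0.0354
side 0.084 29 0.0353
side 0.09 24 0.0347
side 0.096 21 0.033
```

Depth confirms the step: strip ≈0.02 for x<0.023, floor 0.030, lip top 0.047 at x=0.037. At the present height the fingertip clears the step and is below the lip top. I push in small steps and check the force.

Request:
arm_command(
  commands=[
    {"translation": [-0.08,0,0.02],"dr": [0,0,0],"jaw": 1},
    {"translation": [-0.08,0,0.02],"dr": [0,0,0],"jaw": 1},
    {"translation": [0,0,0],"dr": [0,0,0],"jaw": 1},
  ],
)

```text
time_s: 14.37
position: [0.5732, 0.0597, 0.0205]
tcp_rot: [[-0.965, 0.014, 0.261], [0.014, 1.0, -0.004], [-0.261, -0.0, -0.965]]
force: [-0.4, 0.2, 1.0]
opening: 0.005
```

Request:
arm_command(
  commands=[
    {"translation": [-0.08,0,0.02],"dr": [0,0,0],"jaw": 1},
    {"translation": [-0.08,0,0.02],"dr": [0,0,0],"jaw": 1},
    {"translation": [0,0,0],"dr": [0,0,0],"jaw": 1},
  ],
)

```text
time_s: 14.62
position: [0.576, 0.0598, 0.0204]
tcp_rot: [[-0.966, 0.014, 0.259], [0.014, 1.0, -0.004], [-0.259, -0.0, -0.966]]
force: [0.5, 0.4, -0.4]
opening: 0.006
```

Request:
arm_command(
  commands=[
    {"translation": [-0.08,0,0.02],"dr": [0,0,0],"jaw": 1},
    {"translation": [-0.08,0,0.02],"dr": [0,0,0],"jaw": 1},
    {"translation": [0,0,0],"dr": [0,0,0],"jaw": 1},
  ],
)

```text
time_s: 14.87
position: [0.5797, 0.0597, 0.0205]
tcp_rot: [[-0.966, 0.014, 0.259], [0.014, 1.0, -0.004], [-0.259, 0.0, -0.966]]
force: [-0.3, 0.3, -0.5]
opening: 0.008
```

Request:
arm_command(
  commands=[
    {"translation": [-0.08,0,0.02],"dr": [0,0,0],"jaw": 1},
    {"translation": [-0.08,0,0.02],"dr": [0,0,0],"jaw": 1},
    {"translation": [0,0,0],"dr": [0,0,0],"jaw": 1},
  ],
)

```text
time_s: 15.12
position: [0.5843, 0.0596, 0.0207]
tcp_rot: [[-0.966, 0.014, 0.26], [0.014, 1.0, -0.004], [-0.26, -0.0, -0.966]]
force: [-0.8, 0.5, -0.4]
opening: 0.002
```

Request:
arm_command(
  commands=[
    {"translation": [-0.08,0,0.02],"dr": [0,0,0],"jaw": 1},
    {"translation": [-0.08,0,0.02],"dr": [0,0,0],"jaw": 1},
    {"translation": [0,0,0],"dr": [0,0,0],"jaw": 1},
  ],
)

```text
time_s: 15.37
position: [0.5885, 0.0595, 0.0209]
tcp_rot: [[-0.966, 0.014, 0.26], [0.014, 1.0, -0.004], [-0.26, -0.0, -0.966]]
force: [-0.1, -0.6, -1.0]
opening: 0.002
```

```bash
python3 look.py 7
```

```text
units T [-0.52  0.01 -0.75] R [0.   0.01 0.01] | bin tcp [ 0.0424 -0.0003  0.0209] F [-0.4 -0.7 -0.3] op 0.007 t 15.47
```

View pics/a7z.png

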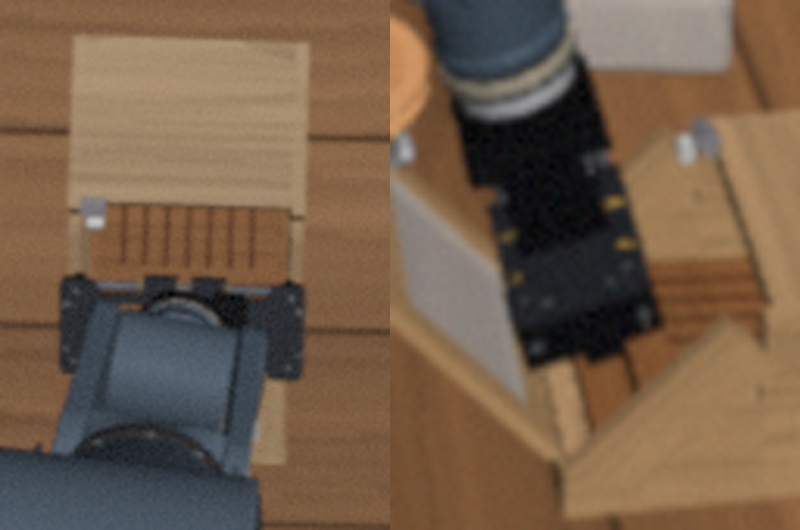

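The board moves now: the dark line has shifted to side-zoom (630,365) and the slot ends have moved back. I continue.

Request:
arm_command(
  commands=[
    {"translation": [-0.08,0,0.02],"dr": [0,0,0],"jaw": 1},
    {"translation": [-0.08,0,0.02],"dr": [0,0,0],"jaw": 1},
    {"translation": [-0.08,0,0.02],"dr": [0,0,0],"jaw": 1},
    {"translation": [0,0,0],"dr": [0,0,0],"jaw": 1},
  ],
)

```text
time_s: 15.8
position: [0.5947, 0.0594, 0.0209]
tcp_rot: [[-0.966, 0.015, 0.26], [0.014, 1.0, -0.004], [-0.26, -0.0, -0.966]]
force: [-0.7, -0.4, -0.9]
opening: 0.005
```

Request:
arm_command(
  commands=[
    {"translation": [-0.06,0,0.015],"dr": [0,0,0],"jaw": 1},
    {"translation": [-0.06,0,0.015],"dr": [0,0,0],"jaw": 1},
    {"translation": [0,0,0],"dr": [0,0,0],"jaw": 1},
  ],
)

```text
time_s: 16.05
position: [0.5975, 0.0594, 0.0209]
tcp_rot: [[-0.966, 0.014, 0.259], [0.014, 1.0, -0.004], [-0.259, -0.0, -0.966]]
force: [-1.4, 0.3, -0.5]
opening: 0.007
```

```bash
cat > lip.py <<'E'
import sys
from h import *
n=sys.argv[1]
p,_=snap('side','s'+n);P=pts('side',np.load(f'pics/s{n}.npy'))
cv2.imwrite(f'pics/s{n}z.png',cv2.resize(p[210:280,325:390],(650,560),interpolation=2)[...,::-1])
B=np.array([toB(q) for q in P[205:280,325:390].reshape(-1,3)])
for a in np.arange(.02,.1,.004):
  k=B[(B[:,0]>=a)&(B[:,0]<a+.004)&(B[:,2]<.055)&(B[:,1]<-.018)&(B[:,1]>-.07)]
  if len(k)>3: print(a.round(3),len(k),(np.median(k[:,2])+.003).round(4))
go([.05,0,.021],15)
E
python3 lip.py 8
```

```text
0.02 19 0.0208
0.024 13 0.0308
0.028 14 0.0305
0.032 12 0.032
0.036 8 0.0315
0.04 9 0.0309
0.044 5 0.0318
0.048 7 0.0296
0.052 4 0.0328
0.056 8 0.0421
0.06 7 0.0485
0.064 6 0.0454
units T [ 0.05  0.01 -0.02] R [0.   0.01 0.01] | bin tcp [ 0.0514 -0.0003  0.0209] F [ 0.4 -0.2  0.4] op 0.006 t 16.1
```

View pics/s8z.png

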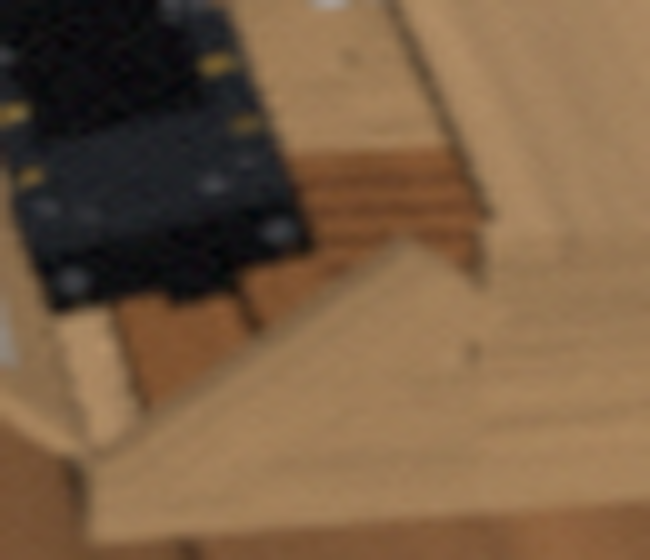

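The lip is now at x≈0.057 with its top still at about 0.046. I push on gently.

Request:
arm_command(
  commands=[
    {"translation": [-0.06,0,0.015],"dr": [0,0,0],"jaw": 1},
    {"translation": [-0.06,0,0.015],"dr": [0,0,0],"jaw": 1},
    {"translation": [0,0,0],"dr": [0,0,0],"jaw": 1},
  ],
)

```text
time_s: 16.35
position: [0.6006, 0.0594, 0.021]
tcp_rot: [[-0.966, 0.014, 0.259], [0.014, 1.0, -0.004], [-0.259, -0.0, -0.966]]
force: [-0.2, 0.1, -1.1]
opening: 0.006
```

```bash
python3 lip.py 9
```

```text
0.02 16 0.0195
0.024 17 0.0298
0.028 11 0.0307
0.032 11 0.0304
0.036 10 0.0321
0.04 8 0.0303
0.044 6 0.0298
0.048 6 0.0304
0.052 5 0.0301
0.06 9 0.0441
0.064 6 0.0466
0.068 5 0.0471
units T [ 0.18  0.01 -0.05] R [0.   0.01 0.01] | bin tcp [ 0.0546 -0.0003  0.021 ] F [-1.4 -0.2 -0. ] op 0.003 t 16.4
```

Request:
arm_command(
  commands=[
    {"translation": [-0.06,0,0.015],"dr": [0,0,0],"jaw": 1},
    {"translation": [0,0,0],"dr": [0,0,0],"jaw": 1},
    {"translation": [0,0,0],"dr": [0,0,0],"jaw": 1},
  ],
)

```text
time_s: 16.65
position: [0.6019, 0.0594, 0.021]
tcp_rot: [[-0.966, 0.014, 0.259], [0.014, 1.0, -0.004], [-0.259, -0.0, -0.966]]
force: [-0.1, 0.2, -0.4]
opening: 0.009
```

```bash
python3 lip.py 10
```

```text
0.02 16 0.0216
0.024 17 0.03
0.028 13 0.0316
0.032 10 0.0304
0.036 10 0.0302
0.04 8 0.0313
0.044 7 0.0309
0.048 7 0.031
0.052 5 0.031
0.06 7 0.0331
0.064 5 0.0465
0.068 4 0.0459
units T [ 0.23  0.01 -0.06] R [0.   0.   0.01] | bin tcp [ 0.0559 -0.0003  0.021 ] F [-0.7  0.2 -0.7] op 0.004 t 16.7
```

Lip at about 0.062, not dropped yet. I continue in small steps.

Request:
arm_command(
  commands=[
    {"translation": [-0.06,0,0.015],"dr": [0,0,0],"jaw": 1},
    {"translation": [-0.06,0,0.015],"dr": [0,0,0],"jaw": 1},
    {"translation": [0,0,0],"dr": [0,0,0],"jaw": 1},
  ],
)

```text
time_s: 16.95
position: [0.6053, 0.0593, 0.0211]
tcp_rot: [[-0.966, 0.014, 0.259], [0.014, 1.0, -0.004], [-0.259, -0.0, -0.966]]
force: [0.1, 0.7, -1.4]
opening: 0.005
```

```bash
python3 lip.py 11|tail -5
```

```text
0.048 9 0.0307
0.056 4 0.0304
0.068 4 0.0468
0.072 4 0.0451
units T [ 0.36  0.01 -0.09] R [0.   0.01 0.01] | bin tcp [ 0.0592 -0.0003  0.0211] F [ 0.4 -0.3 -0.4] op 0.003 t 17.0
```

Request:
arm_command(
  commands=[
    {"translation": [-0.06,0,0.015],"dr": [0,0,0],"jaw": 1},
    {"translation": [0,0,0],"dr": [0,0,0],"jaw": 1},
    {"translation": [0,0,0],"dr": [0,0,0],"jaw": 1},
  ],
)

```text
time_s: 17.25
position: [0.6067, 0.0593, 0.0211]
tcp_rot: [[-0.966, 0.014, 0.259], [0.014, 1.0, -0.004], [-0.259, -0.0, -0.966]]
force: [0.0, -0.8, -0.5]
opening: 0.0
```

```bash
python3 lip.py 12
```

```text
0.02 18 0.0215
0.024 14 0.0306
0.028 12 0.0303
0.032 10 0.0311
0.036 10 0.0298
0.04 8 0.0298
0.044 6 0.0305
0.048 7 0.0313
0.052 4 0.0315
0.056 4 0.0305
units T [ 0.41  0.01 -0.11] R [0.   0.01 0.01] | bin tcp [ 0.0607 -0.0003  0.0211] F [-1.  -0.1 -1. ] op 0.005 t 17.3
```

View pics/s12z.png

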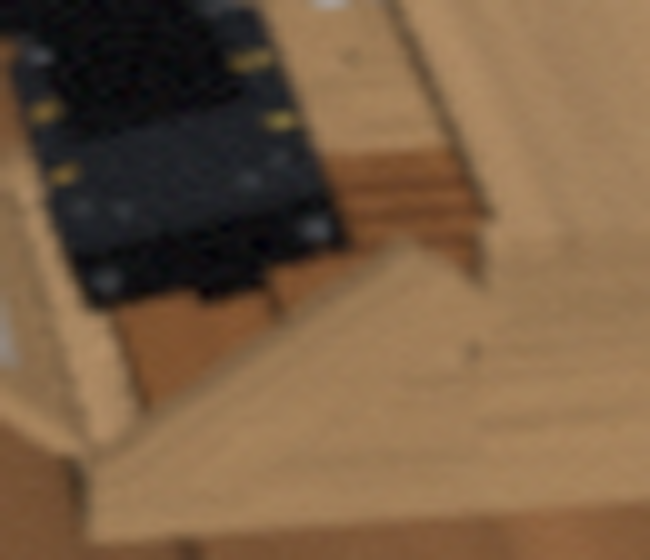

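Lip near x≈0.066, not clearly dropped. I keep going in 1.5 mm steps.

Request:
arm_command(
  commands=[
    {"translation": [-0.06,0,0.015],"dr": [0,0,0],"jaw": 1},
    {"translation": [0,0,0],"dr": [0,0,0],"jaw": 1},
    {"translation": [0,0,0],"dr": [0,0,0],"jaw": 1},
  ],
)

```text
time_s: 17.55
position: [0.6079, 0.0593, 0.0211]
tcp_rot: [[-0.966, 0.014, 0.259], [0.014, 1.0, -0.004], [-0.259, -0.0, -0.966]]
force: [0.4, -1.2, -0.3]
opening: 0.006
```

Request:
arm_command(
  commands=[
    {"translation": [-0.06,0,0.015],"dr": [0,0,0],"jaw": 1},
    {"translation": [0,0,0],"dr": [0,0,0],"jaw": 1},
    {"translation": [0,0,0],"dr": [0,0,0],"jaw": 1},
  ],
)

```text
time_s: 17.8
position: [0.6096, 0.0593, 0.0211]
tcp_rot: [[-0.966, 0.014, 0.259], [0.014, 1.0, -0.004], [-0.259, -0.0, -0.966]]
force: [-0.7, 0.5, -0.1]
opening: 0.003
```

```bash
python3 look.py 13; python3 lip.py 14|tail -4
python3 - <<'E'
import cv2,numpy as np
from h import *
# top view board: slot near ends and depth of board near roof
for f in ('a2','a13'):
    P=pts('top',np.load(f'pics/{f}.npy'));print(f,[ (v,float(np.median([toB(P[v,u])[2] for u in range(262,308)]).round(4))) for v in range(172,192,2)])
E
```

```text
units T [ 0.3   0.01 -0.97] R [0.   0.   0.01] | bin tcp [ 0.0636 -0.0002  0.0211] F [-0.8 -0.6 -0.2] op 0.004 t 17.9
0.048 5 0.0307
0.052 5 0.0301
0.056 5 0.0301
units T [ 0.52  0.01 -0.14] R [0.   0.   0.01] | bin tcp [ 0.0636 -0.0003  0.0211] F [-0.4 -0.2  0.1] op 0.005 t 17.95
a2 [(172, 0.0354), (174, 0.0347), (176, 0.0358), (178, 0.0359), (180, 0.0365), (182, 0.0363), (184, 0.0372), (186, 0.0373), (188, 0.0377), (190, 0.0386)]
a13 [(172, 0.0345), (174, 0.0347), (176, 0.034), (178, 0.0329), (180, 0.0342), (182, 0.0333), (184, 0.033), (186, 0.1306), (188, 0.1314), (190, 0.1712)]
```

View pics/a13z.png

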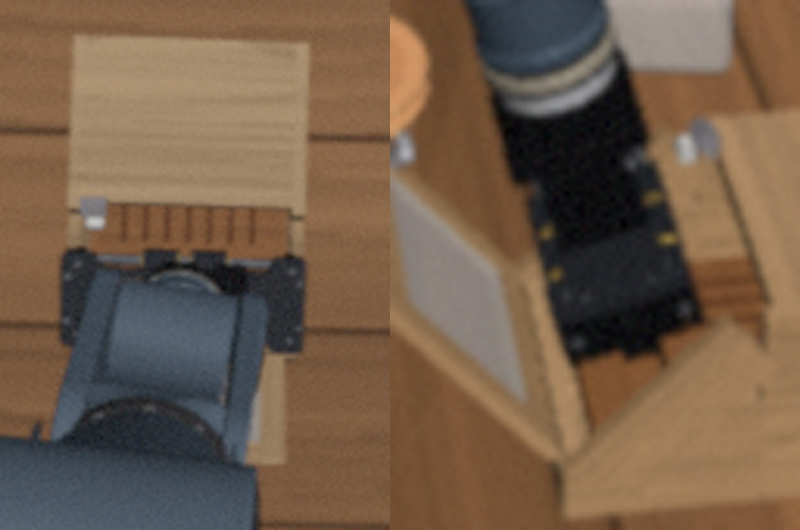

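The top depth over the board is now flat at about 0.033–0.034, where it sloped 0.035–0.039 before. That matches the seated height of 25+8 mm. I lift out to verify.

Request:
arm_command(
  commands=[
    {"translation": [0.15,0,0],"dr": [0,0,0],"jaw": 1},
    {"translation": [0,0,-0.7],"dr": [0,0,0],"jaw": 1},
    {"translation": [-0.1,0,-0.7],"dr": [0,0,0],"jaw": 1},
    {"translation": [-0.1,0,-0.7],"dr": [0,0,0],"jaw": 1},
    {"translation": [-0.1,0,-0.7],"dr": [0,0,0],"jaw": 1},
    {"translation": [0,0,-0.7],"dr": [0,0,0],"jaw": 1},
    {"translation": [0,0,-0.7],"dr": [0,0,0],"jaw": 1},
    {"translation": [0,0,-0.7],"dr": [0,0,0],"jaw": 0},
    {"translation": [0,0,-0.7],"dr": [0,0.8,0],"jaw": 0},
    {"translation": [0,0,0],"dr": [0,0.8,0],"jaw": 0},
    {"translation": [0,0,0],"dr": [0,0.9,0],"jaw": 0},
    {"translation": [0,0,0],"dr": [0,0,0],"jaw": 0},
  ],
)

```text
time_s: 18.95
position: [0.582, 0.0591, 0.1587]
tcp_rot: [[-1.0, 0.015, 0.007], [0.015, 1.0, -0.001], [-0.007, -0.001, -1.0]]
force: [1.1, -0.4, 0.6]
opening: 0.302
```

```bash
python3 -c "
from h import *
go([-.107,0,.24],0)"
```

```text
units T [ 5.7   0.04 -3.29] R [-0.01  0.07  0.01] | bin tcp [ 0.036  -0.0008  0.1587] F [ 1.1 -0.4  0.6] op 0.302 t 18.95
```

Request:
arm_command(
  commands=[
    {"translation": [0,0,-1],"dr": [0,0,0],"jaw": 0},
    {"translation": [0,0,-1],"dr": [0,0,0],"jaw": 0},
    {"translation": [0,0,-1],"dr": [0,0,0],"jaw": 0},
    {"translation": [0.8,0,-0.3],"dr": [0,0,0],"jaw": 0},
    {"translation": [0.8,0,0],"dr": [0,0,0],"jaw": 0},
    {"translation": [0.8,0,0],"dr": [0,0,0],"jaw": 0},
    {"translation": [0.8,0,0],"dr": [0,0,0],"jaw": 0},
    {"translation": [0.8,0,0],"dr": [0,0,0],"jaw": 0},
    {"translation": [0.8,0,0],"dr": [0,0,0],"jaw": 0},
    {"translation": [0.8,0,0],"dr": [0,0,0],"jaw": 0},
    {"translation": [0,0,0],"dr": [0,0,0],"jaw": 0},
  ],
)

```text
time_s: 19.87
position: [0.431, 0.0625, 0.2386]
tcp_rot: [[-1.0, 0.014, -0.004], [0.014, 1.0, 0.001], [0.004, 0.001, -1.0]]
force: [-0.4, -0.1, 0.0]
opening: 0.993
```

```bash
python3 look.py 15; python3 -c "
from h import *
for f,n in (('a15','top'),('s15','side')):
  P=pts(n,np.load(f'pics/{f}.npy')).reshape(-1,3); B=np.array([toB(q) for q in P[(abs(P[:,0]-.6)<.08)&(abs(P[:,1]-.06)<.09)&(P[:,2]<.07)]])
  B=B[abs(B[:,1])<.06]
  print(n,[(float(a.round(3)),float(np.median(k[:,2]).round(4))) for a in np.arange(.01,.106,.005) for k in [B[(B[:,0]>=a)&(B[:,0]<a+.005)&(B[:,2]<.06)]] if len(k)>5])
go([-.107,0,.20],0)
P=pts('side',np.load('pics/s15.npy'));B=np.array([toB(q) for q in P[150:300,250:400].reshape(-1,3)])
k=B[(B[:,0]<-.05)&(B[:,0]>-.15)&(abs(B[:,1])<.014)&(B[:,2]>.1)&(B[:,2]<.19)]
print(len(k));k=k[np.argsort(k[:,2])];print(k[::max(1,len(k)//14)].round(3))
"
```

```text
units T [-6.38  0.    7.89] R [ 0.   -2.48  0.01] | bin tcp [-0.1098 -0.0003  0.2396] F [ 0.4 -0.   0.6] op 0.999 t 19.97
top [(0.01, 0.0266), (0.015, 0.0176), (0.02, 0.0252), (0.025, 0.0303), (0.03, 0.0302), (0.035, 0.0302), (0.04, 0.0307), (0.045, 0.0306), (0.05, 0.0307), (0.055, 0.0303), (0.06, 0.03), (0.065, 0.0281), (0.07, 0.0404), (0.075, 0.0408), (0.08, 0.0334), (0.085, 0.0325), (0.09, 0.0334), (0.095, 0.0325), (0.1, 0.0331), (0.105, 0.0335)]
side [(0.01, 0.0238), (0.015, 0.0168), (0.02, 0.0176), (0.025, 0.0277), (0.03, 0.0271), (0.035, 0.0278), (0.04, 0.028), (0.045, 0.0284), (0.05, 0.0276), (0.055, 0.0282), (0.06, 0.027), (0.065, 0.0265), (0.07, 0.036), (0.075, 0.038), (0.08, 0.0333), (0.085, 0.0306), (0.09, 0.0302), (0.095, 0.0296), (0.1, 0.031), (0.105, 0.0313)]
units T [-0.11  0.01  1.58] R [0.   0.02 0.01] | bin tcp [-0.1098 -0.0003  0.2396] F [ 0.4 -0.   0.6] op 0.999 t 19.97
116
[[-0.06   0.014  0.1  ]
 [-0.063  0.011  0.106]
 [-0.067 -0.002  0.112]
 [-0.07  -0.007  0.116]
 [-0.075 -0.012  0.127]
 [-0.079  0.004  0.133]
 [-0.084  0.005  0.142]
 [-0.089  0.008  0.148]
 [-0.094  0.005  0.153]
 [-0.1   -0.003  0.159]
 [-0.103 -0.003  0.163]
 [-0.119 -0.012  0.167]
 [-0.119 -0.011  0.169]
 [-0.111 -0.01   0.171]
 [-0.115  0.003  0.173]]
```

View pics/a15z.png

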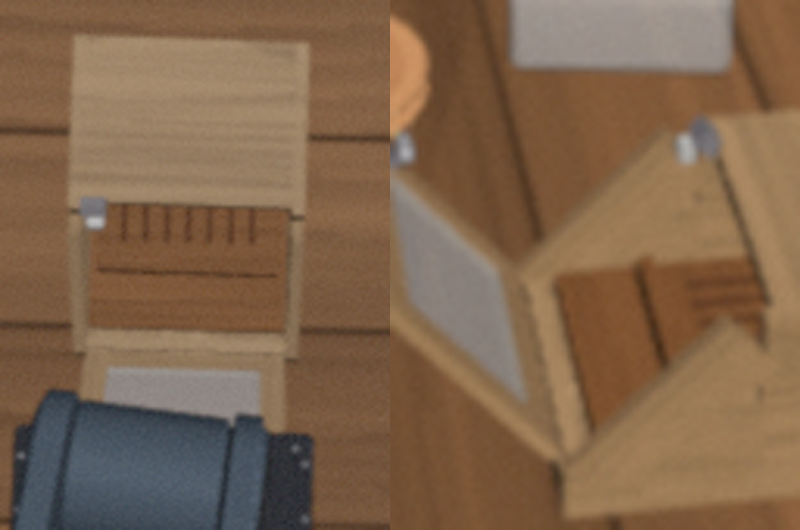

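View pics/s15.png

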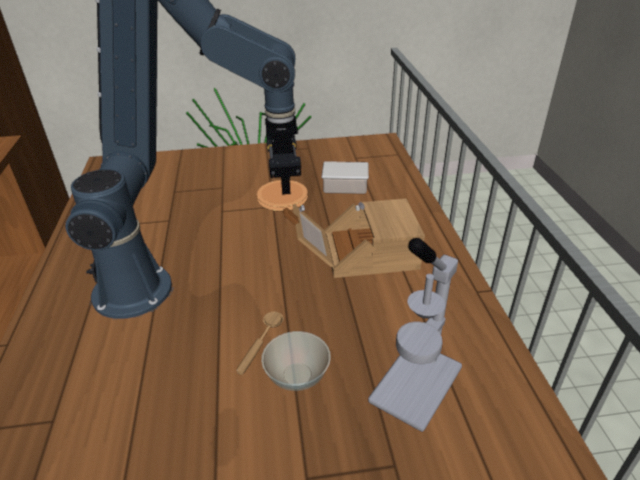

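Confirmed seated: the lip top reads 0.041 at x≈0.07 and the board is flat at 0.033. In the side view the tab is at about (292,210) and the jaws are above it. I regrasp the tab, allowing for the 21 mm tool offset (TCP z≈0.127).

Request:
arm_command(
  commands=[
    {"translation": [-0.1,0,0.6],"dr": [0,0,0],"jaw": 0},
    {"translation": [0,0,0.8],"dr": [0,0,0],"jaw": 0},
    {"translation": [0,0,0.8],"dr": [0,0,0],"jaw": 0},
    {"translation": [0,0,0.8],"dr": [0,0,0],"jaw": 0},
    {"translation": [0,0,0.8],"dr": [0,0,0],"jaw": 0},
    {"translation": [0,0,0.5],"dr": [0,0,0],"jaw": 0},
    {"translation": [0,0,0],"dr": [0,0,0],"jaw": 0},
    {"translation": [0,0,0],"dr": [0,0,0],"jaw": 0},
  ],
)

```text
time_s: 20.63
position: [0.4401, 0.0616, 0.1317]
tcp_rot: [[-1.0, 0.015, -0.0], [0.015, 1.0, 0.0], [0.0, 0.0, -1.0]]
force: [0.2, 0.2, 0.5]
opening: 1.0
```

```bash
python3 -c "
from h import *
go([-.107,0,.127],0)"
```

```text
units T [0.04 0.02 0.19] R [ 0.   -0.    0.01] | bin tcp [-0.1059 -0.0005  0.1317] F [0.2 0.2 0.5] op 1.0 t 20.63
```

Request:
arm_command(
  commands=[
    {"translation": [0.04,0,0.14],"dr": [0,0,0],"jaw": 0.5},
    {"translation": [0,0,0],"dr": [0,0,0],"jaw": 1},
    {"translation": [0,0,0],"dr": [0,0,0],"jaw": 1},
    {"translation": [0,0,0],"dr": [0,0,0],"jaw": 1},
    {"translation": [0,0,0],"dr": [0,0,0],"jaw": 1},
    {"translation": [0,0,0],"dr": [0,0,0],"jaw": 1},
    {"translation": [0,0,0],"dr": [0,0,0],"jaw": 1},
    {"translation": [0,0,0],"dr": [0,0,0],"jaw": 1},
    {"translation": [0,0,0],"dr": [0,0,0],"jaw": 1},
    {"translation": [0,0,0],"dr": [0,0,0],"jaw": 1},
    {"translation": [0,0,0],"dr": [0,0,0],"jaw": 1},
    {"translation": [0,0,0],"dr": [0,0,0],"jaw": 1},
  ],
)

```text
time_s: 21.63
position: [0.4383, 0.0616, 0.1288]
tcp_rot: [[-1.0, 0.014, -0.0], [0.014, 1.0, -0.0], [0.0, -0.0, -1.0]]
force: [-0.2, -0.3, 2.0]
opening: 0.366
```

```bash
sed -i 's/position.\]-.011/position'"'"']-.032/' h.py; grep -n "032" h.py; python3 -c "
from h import *
ang()
r=.167
prev=None
for a in np.arange(-39.8,45.5,5):
    q=np.array([r*np.sin(np.radians(a)),r*np.cos(np.radians(a))])
    if prev is not None:
        d=(q-prev)/.025; print(round(a,1),'tool x',round(-d[0],2),'tool z',round(-d[1],2), (q+[0,.03-.032]).round(3))
    prev=q
"
```

```text
27:    s=read_state(); p=toB(s['position']-.032*s['tcp_rot'][:,2]); x,z=p[0],p[2]-.03
r 0.1694 lean -39.45 F [-0.2 -0.3  2. ] op 0.366
-34.8 tool x -0.46 tool z -0.35 [-0.095  0.135]
-29.8 tool x -0.49 tool z -0.31 [-0.083  0.143]
-24.8 tool x -0.52 tool z -0.27 [-0.07  0.15]
-19.8 tool x -0.54 tool z -0.22 [-0.057  0.155]
-14.8 tool x -0.56 tool z -0.17 [-0.043  0.159]
-9.8 tool x -0.57 tool z -0.12 [-0.028  0.163]
-4.8 tool x -0.58 tool z -0.07 [-0.014  0.164]
0.2 tool x -0.58 tool z -0.02 [0.001 0.165]
5.2 tool x -0.58 tool z 0.03 [0.015 0.164]
10.2 tool x -0.58 tool z 0.08 [0.03  0.162]
15.2 tool x -0.57 tool z 0.13 [0.044 0.159]
20.2 tool x -0.56 tool z 0.18 [0.058 0.155]
25.2 tool x -0.54 tool z 0.22 [0.071 0.149]
30.2 tool x -0.52 tool z 0.27 [0.084 0.142]
35.2 tool x -0.49 tool z 0.31 [0.096 0.134]
40.2 tool x -0.46 tool z 0.36 [0.108 0.126]
45.2 tool x -0.43 tool z 0.4 [0.118 0.116]
```

Request:
arm_command(
  commands=[
    {"translation": [-0.46,0,-0.35],"dr": [0,0,0],"jaw": 1},
    {"translation": [-0.49,0,-0.31],"dr": [0,0,0],"jaw": 1},
    {"translation": [-0.52,0,-0.27],"dr": [0,0,0],"jaw": 1},
    {"translation": [-0.54,0,-0.22],"dr": [0,0,0],"jaw": 1},
    {"translation": [-0.56,0,-0.17],"dr": [0,0,0],"jaw": 1},
    {"translation": [-0.57,0,-0.12],"dr": [0,0,0],"jaw": 1},
    {"translation": [-0.58,0,-0.07],"dr": [0,0,0],"jaw": 1},
    {"translation": [-0.58,0,-0.02],"dr": [0,0,0],"jaw": 1},
    {"translation": [0,0,0],"dr": [0,0,0],"jaw": 1},
  ],
)

```text
time_s: 22.38
position: [0.5479, 0.0604, 0.1673]
tcp_rot: [[-1.0, 0.015, 0.002], [0.015, 1.0, 0.001], [-0.002, 0.001, -1.0]]
force: [-0.5, 1.0, 5.9]
opening: 0.368
```

```bash
python3 -c "
from h import *
ang();go([.001,0,.165],0)"
```

```text
r 0.1694 lean 0.64 F [-0.5  1.   5.9] op 0.368
units T [0.04 0.   0.09] R [0.01 0.02 0.01] | bin tcp [ 0.0019 -0.      0.1673] F [-0.5  1.   5.9] op 0.368 t 22.38
```

Request:
arm_command(
  commands=[
    {"translation": [-0.58,0,0.03],"dr": [0,0,0],"jaw": 1},
    {"translation": [-0.58,0,0.08],"dr": [0,0,0],"jaw": 1},
    {"translation": [-0.57,0,0.13],"dr": [0,0,0],"jaw": 1},
    {"translation": [-0.56,0,0.18],"dr": [0,0,0],"jaw": 1},
    {"translation": [-0.54,0,0.22],"dr": [0,0,0],"jaw": 1},
    {"translation": [-0.52,0,0.27],"dr": [0,0,0],"jaw": 1},
    {"translation": [0,0,0],"dr": [0,0,0],"jaw": 1},
  ],
)

```text
time_s: 22.97
position: [0.6317, 0.0595, 0.1436]
tcp_rot: [[-1.0, 0.015, 0.003], [0.015, 1.0, 0.001], [-0.003, 0.001, -1.0]]
force: [2.1, 2.3, 4.7]
opening: 0.363
```

```bash
python3 -c "
from h import *
ang();go([.084,0,.142],0)"
```

```text
r 0.1689 lean 30.45 F [2.1 2.3 4.7] op 0.363
units T [ 0.07 -0.01  0.07] R [0.01 0.03 0.01] | bin tcp [0.0857 0.0004 0.1436] F [2.1 2.3 4.7] op 0.363 t 22.97
```

Now through the last 15°, going slightly past shut to seat the catch.

Request:
arm_command(
  commands=[
    {"translation": [-0.48,0,0.33],"dr": [0,0,0],"jaw": 1},
    {"translation": [-0.46,0,0.36],"dr": [0,0,0],"jaw": 1},
    {"translation": [-0.3,0,0.28],"dr": [0,0,0],"jaw": 1},
    {"translation": [0,0,0],"dr": [0,0,0],"jaw": 1},
    {"translation": [0,0,0],"dr": [0,0,0],"jaw": 1},
  ],
)

```text
time_s: 23.38
position: [0.6637, 0.0592, 0.1187]
tcp_rot: [[-1.0, 0.015, 0.008], [0.015, 1.0, 0.001], [-0.008, 0.001, -1.0]]
force: [9.7, 3.5, -9.1]
opening: 0.363
```

```bash
python3 -c "
from h import *
ang();go([.118,0,.116],0)"
```

```text
r 0.1684 lean 44.21 F [ 9.7  3.5 -9.1] op 0.363
units T [-0.01 -0.02  0.11] R [0.01 0.08 0.01] | bin tcp [0.1177 0.0005 0.1187] F [ 9.7  3.5 -9.1] op 0.363 t 23.38
```

The catch is now pulling the tool in the closing direction. I follow it and press a little more.

Request:
arm_command(
  commands=[
    {"translation": [-0.08,0,0.08],"dr": [0,0,0],"jaw": 1},
    {"translation": [-0.06,0,0.06],"dr": [0,0,0],"jaw": 1},
    {"translation": [0,0,0],"dr": [0,0,0],"jaw": 1},
    {"translation": [0,0,0],"dr": [0,0,0],"jaw": 1},
  ],
)

```text
time_s: 23.72
position: [0.6647, 0.0592, 0.1176]
tcp_rot: [[-1.0, 0.014, 0.003], [0.014, 1.0, 0.001], [-0.003, 0.001, -1.0]]
force: [3.1, 3.3, 4.2]
opening: 0.367
```

```bash
python3 -c "
from h import *
ang()"
```

```text
r 0.1684 lean 44.76 F [3.1 3.3 4.2] op 0.367
```

Request:
arm_command(
  commands=[
    {"translation": [-0.1,0,0.1],"dr": [0,0,0],"jaw": 1},
    {"translation": [0,0,0],"dr": [0,0,0],"jaw": 1},
    {"translation": [0,0,0],"dr": [0,0,0],"jaw": 1},
  ],
)

```text
time_s: 23.97
position: [0.6647, 0.0591, 0.1174]
tcp_rot: [[-1.0, 0.014, -0.002], [0.014, 1.0, 0.001], [0.002, 0.001, -1.0]]
force: [-6.1, 2.2, 17.5]
opening: 0.362
```

```bash
python3 -c "
from h import *
ang()"
```

```text
r 0.1684 lean 44.86 F [-6.1  2.2 17.5] op 0.362
```

It's hard against the shut stop. I ease off, release and lift straight up.

Request:
arm_command(
  commands=[
    {"translation": [0.1,0,-0.1],"dr": [0,0,0],"jaw": 1},
    {"translation": [0,0,0],"dr": [0,0,0],"jaw": 0},
    {"translation": [0,0,0],"dr": [0,0,0],"jaw": 0},
    {"translation": [0,0,0],"dr": [0,0,0],"jaw": 0},
    {"translation": [0,0,0],"dr": [0,0,0],"jaw": 0},
    {"translation": [0,0,0],"dr": [0,0,0],"jaw": 0},
    {"translation": [0,0,-0.5],"dr": [0,0,0],"jaw": 0},
    {"translation": [0,0,-1],"dr": [0,0,0],"jaw": 0},
    {"translation": [0,0,-1],"dr": [0,0,0],"jaw": 0},
    {"translation": [0,0,-1],"dr": [0,0,0],"jaw": 0},
    {"translation": [0,0,-1],"dr": [0,0,0],"jaw": 0},
    {"translation": [0,0,0],"dr": [0,0,0],"jaw": 0},
  ],
)

```text
time_s: 24.97
position: [0.6678, 0.0582, 0.2363]
tcp_rot: [[-1.0, 0.014, 0.012], [0.014, 1.0, -0.001], [-0.012, -0.001, -1.0]]
force: [0.9, -0.2, 1.8]
opening: 0.988
```

Request:
arm_command(
  commands=[
    {"translation": [0.5,0,-0.8],"dr": [0,0,0],"jaw": 0},
    {"translation": [1,0.8,-0.3],"dr": [0,0,0],"jaw": 0},
    {"translation": [1,0.8,0],"dr": [0,0,0],"jaw": 0},
    {"translation": [1,0.8,0],"dr": [0,0,0],"jaw": 0},
    {"translation": [1,0.8,0],"dr": [0,0,0],"jaw": 0},
    {"translation": [1,0.8,0],"dr": [0,0,0],"jaw": 0},
    {"translation": [1,0.8,0],"dr": [0,0,0],"jaw": 0},
    {"translation": [1,0.8,0],"dr": [0,0,0],"jaw": 0},
    {"translation": [0,0.8,0],"dr": [0,0,0],"jaw": 0},
    {"translation": [0,0.8,0],"dr": [0,0,0],"jaw": 0},
    {"translation": [0,0,0],"dr": [0,0,0],"jaw": 0},
  ],
)

```text
time_s: 25.88
position: [0.4786, 0.2441, 0.2571]
tcp_rot: [[-1.0, 0.011, 0.001], [0.011, 1.0, 0.002], [-0.001, 0.002, -1.0]]
force: [0.9, -0.8, 0.7]
opening: 1.002
```

```bash
python3 look.py 20; python3 -c "
from h import *
for n,f0,f1 in (('top','top0','a20'),('side','side0','s20')):
  A=pts(n,np.load(f'pics/{f0}.npy'));C=pts(n,np.load(f'pics/{f1}.npy'))
  for P in (A,C):
    B=np.array([toB(q) for q in P.reshape(-1,3)[(P.reshape(-1,3)[:,2]<.2)&(abs(P.reshape(-1,3)[:,0]-.62)<.1)]])
    k=B[(abs(abs(B[:,1])-.072)<.006)&(B[:,0]>.02)&(B[:,0]<.09)] # frame
    k2=B[(abs(B[:,1])<.01)&(B[:,2]>.135)&(B[:,0]>.1)&(B[:,0]<.14)]
    print(n,'frame z-x',np.median(k[:,2]-k[:,0]).round(4),len(k),'tab lean',np.degrees(np.median(np.arctan2(k2[:,0],k2[:,2]-.03))).round(2),len(k2))
"
```

```text
units T [-4.77 -7.2   8.57] R [-0.   -2.5   0.03] | bin tcp [-0.0699  0.1798  0.2566] F [-0.2 -0.1  0.3] op 0.998 t 25.98
top frame z-x 0.0354 303 tab lean 43.05 124
top frame z-x 0.0354 305 tab lean 42.96 124
side frame z-x 0.0312 159 tab lean 43.69 62
side frame z-x 0.0311 157 tab lean 43.63 61
```

View pics/a20z.png

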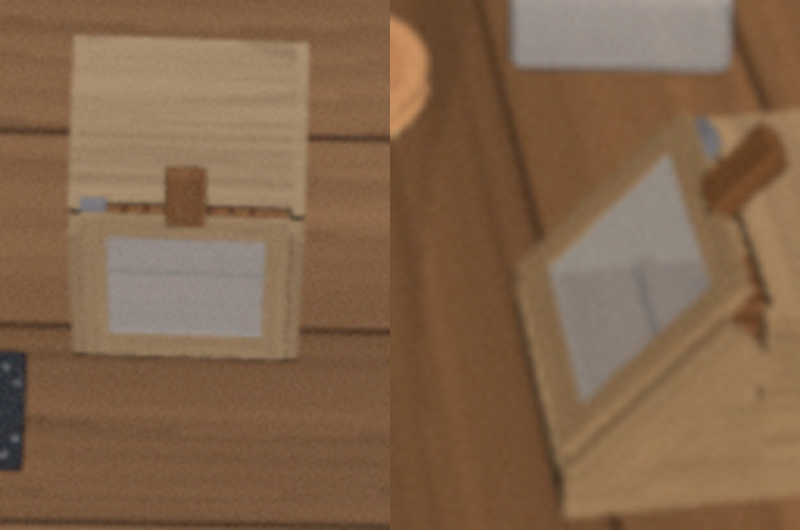

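View pics/s20.png

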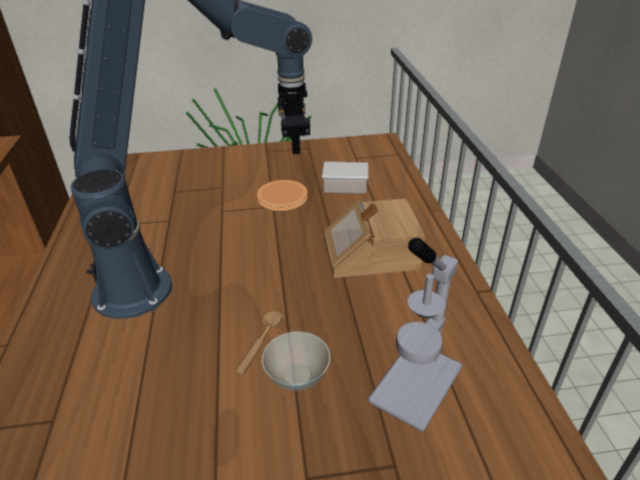

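The door frame's depth matches the initial shut state to 0.1 mm. The lip line shows seated through the clear door at zoom row 272, the bystanders haven't moved, and the gripper is free.

```bash
python3 -c "
from h import *
print(hand_in())"
```

```text
the job is handed in; nothing more can be done
None
```

The board is back in its recess, the door is snapped shut, and I handed the job in at about 26 s of the 64 s allowed. The hand-in reports no verdict.

**What I did:**
- I pinched the tab and swung the door open to a lean of about 38° before letting it go.
- I pushed the board's lip back from about 37 to about 70 mm behind the hinge line, in steps of 1.5 to 2 mm, until it dropped.
- I took the tab again, swung the door shut and pressed it against its stop. Then I let go and moved clear.

**Last checks:**
- **Board:** The lip's top measured 40 to 41 mm above the table, and the board lay flat at about 33 mm.
- **Door:** The depth of the door frame matched the shut state at the start to 0.1 mm.
- **Bystanders:** By eye in the side view, none had moved.
- **Gripper:** It was fully open and touching nothing.

**What disagreed:**
- **Tool length:** In the images the fingertips sat about 21 mm further back than the stated tool point. My first push therefore passed over the lip without touching it.
- **Jam on the floor step:** After I lowered the tool, it jammed, most likely against the step at the front of the bin floor. The reading was −29 N in x and +33 N in z, about 45 N in total. I took this as finger contact with the bin and backed off at once. The board did not move, and no force reading was above about 2 N while it was being pushed.

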